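# Snap the controller board onto its barbed supports in the case lid

### The job

Fit the loose circuit board with the black heat sink into the open case lid: set its four holes over the four white snap-in supports (it fits only one way round) and press it down beside the posts until every barb has clicked through and the board sits fully home on all four. Feel your way down: never load the board on its supports with more than 25 N, or it cracks, and leave the other things on the bench and in the lid where they are.

Things in the scene. Friction and masses are not known exactly. Their poses are not given: they have to be found in the camera images.
- tray: Open case lid on its back: black shell, bare-metal flange, 268 x 348 mm over the flange, 50 mm high, inside 220 x 300 mm, floor 8 mm above the bench; fixed. Origin under its centre; x along its short side, y along its long side, z up. A power board is already fitted in its +y end (all of it below 45 mm). The loose board belongs at (0, -50 mm), its x and y along the lid's x and y.
- board: Loose green circuit board, 120 mm (x) x 160 mm (y) x 3 mm, about 0.24 kg, face up on a thin black mat. Origin at the centre of its underside, z up. Components on its top face only. More than 35 mm from the centre in x (both long edges, 25 mm wide) it carries only chips under 2 mm high: press it there with the fingers closed.
- heatsink: Centre of the black finned heat sink in the middle of the board, 40 mm (board's x) x 60 mm (board's y) x 32 mm high, from 3 to 35 mm above the board's underside; this point is 19 mm above the underside, over the board's centre. Axes as the board's. Grip it across its 40 mm from above, the fingertips clear of the board; in x no part beside it is over 2 mm high.
- hole0 (a point): Centre, at the board's underside, of the 7 mm mounting hole at the board's -x, -y corner: (-48, -68) mm from the board's centre. Axes as the board's. Belongs on the support that stands on foot0.
- hole1 (a point): Centre, at the board's underside, of the 7 mm mounting hole at the board's -x, +y corner: (-48, 68) mm from the board's centre. Axes as the board's. Belongs on the support that stands on foot1.
- hole2 (a point): Centre, at the board's underside, of the 7 mm mounting hole at the board's +x, -y corner: (48, -68) mm from the board's centre. Axes as the board's. Belongs on the support that stands on foot2.
- hole3 (a point): Centre, at the board's underside, of the 7 mm mounting hole at the board's +x, +y side, set 20 mm further in than the others: (48, 48) mm from the board's centre. Axes as the board's. Belongs on the support that stands on foot3.
- foot0 (a point): Foot of the snap-in support for hole0, on the lid's floor at (-48, -118) mm in the lid; axes as the lid's, the support stands straight up from here. White nylon pillar 11 mm thick with a flat shoulder on which the board finally rests; above it a thin tip (3 to 5.2 mm thick) reaching 17 mm over the shoulder, with two springy barbs, one to either side in the lid's x, spread to 10.6 mm, their lower ends 3.9 mm above the shoulder.
- foot1 (a point): Foot of the snap-in support for hole1, on the lid's floor at (-48, 18) mm in the lid; axes as the lid's, the support stands straight up from here. The shoulders are 16 to 20 mm above the lid's floor: the four supports of one lid are alike, but lids have supports of different length.
- foot2 (a point): Foot of the snap-in support for hole2, on the lid's floor at (48, -118) mm in the lid; axes as the lid's, the support stands straight up from here. A board laid on loosely stops on the barbs 6 to 9 mm too high, the tips in its holes. Barbs fold under 5 to 9 N a post; the resistance drops when they snap out over the board, then the shoulder stops it hard. Once through they hold it for good, with about 1 mm of play.
- foot3 (a point): Foot of the snap-in support for hole3, on the lid's floor at (48, -2) mm in the lid; axes as the lid's, the support stands straight up from here. The board is stiff: pressing one corner first lifts the far one by up to 6 mm. With the two posts of one long edge through, the other two give way together at 8 to 16 N.
- post0a (a joint): Barb on the +x side of support 0: 0 when sprung out, grows to about 0.25 rad as the hole's edge folds it in.
- post0b (a joint): Barb on the -x side of support 0: 0 when sprung out, grows to about 0.25 rad as the hole's edge folds it in.
- post1a (a joint): Barb on the +x side of support 1: 0 when sprung out, grows to about 0.25 rad as the hole's edge folds it in.
- post1b (a joint): Barb on the -x side of support 1: 0 when sprung out, grows to about 0.25 rad as the hole's edge folds it in.
- post2a (a joint): Barb on the +x side of support 2: 0 when sprung out, grows to about 0.25 rad as the hole's edge folds it in.
- post2b (a joint): Barb on the -x side of support 2: 0 when sprung out, grows to about 0.25 rad as the hole's edge folds it in.
- post3a (a joint): Barb on the +x side of support 3: 0 when sprung out, grows to about 0.25 rad as the hole's edge folds it in.
- post3b (a joint): Barb on the -x side of support 3: 0 when sprung out, grows to about 0.25 rad as the hole's edge folds it in.
- bottle: Small amber bottle, 42 mm across, 85 mm high. Origin in the middle of its underside. Not part of the job.
- spanner: Steel spanner, 150 mm long, lying flat. Origin in the middle of its underside. Not part of the job.
- driver: Screwdriver, 190 mm long, black handle, lying. Origin in the middle of its underside. Not part of the job.
- dustcap: Turned aluminium cap, 24 mm across, 30 mm high, standing loose on the lid's floor beyond the board's place. Origin in the middle of its underside. Not part of the job.
- filter: Small tin filter block, 26 x 74 x 14 mm, loose on the lid's floor on the near side of the board's place. Origin in the middle of its underside. Not part of the job.

How it is judged:
By the outcome, as a careful person would: the job done as asked, in the order asked, and still so for the second after the job is handed in, with the robot touching nothing.
It also fails if it takes over 67 s, if anything falls off the work surface, if the arm or the gripper's body presses on something with over 40 N, if the wrist force passes 120 N, or if a joint passes its speed limit or range.

### The arm

A 7-joint arm with a two-finger parallel gripper is mounted at the origin on the work surface. World frame = base frame: x ahead of the robot, y to its left, z up, the work surface at z = 0. Lengths are in m, angles in rad, forces in N, time in s.
With the tool pointing down it reaches from about 0.425 to 0.875 m from the base axis. Payload 4.7 kg.
Tool frame: the origin (TCP) lies on the mounting face of the last link; the fingertips stand 182 mm ahead of it and the grasp point (between the pads) lies 164 mm ahead of it; z points along the fingers, y is the direction in which the jaws open and shut (so a half turn about z gives the same grasp; the last joint's range is limited). The gripper opens to 87 mm and grips with 3 to 60 N. Pads are 19 mm wide; open, the fingers measure 117 mm over their backs; the gripper's body (75 mm by 190 mm) begins 51 mm behind the grasp point.
Start: joints at [1.358, 0.321, -0.07, 1.45, 0.023, 1.371, -0.057], TCP at [0.146, -0.633, 0.405] pointing down, gripper open.
Joint ranges: [-2.86, 2.86], [-0.3, 2.09], [-1.38, 1.24], [0.06, 2.45], [-1.56, 4.7], [0.09, 2.05], [-2.69, 2.69]. Speed limits (rad/s): [2.57, 2.57, 3.14, 3.14, 3.14, 3.14, 3.14].

### API

Orientations are given as a rotation vector (axis times angle).
In Python, from bench import ctrl gives the robot as it stands. The module is installed in compiled form; this text tells all that it offers.
- The arm moves only by the tool play_rows, never from a script. Its argument "targets" is text: rows parted by semicolons, each of 7 numbers parted by spaces: the shift along the tool's x, y, z in cm, then the turn, a rotation vector about the tool's x, y, z in rad, then the opening, from -1 (shut) to 1 (fully open). In form: x y z ax ay az grip; .... A call has 1 to 20 rows; each row shifts and turns the pose as measured when the row begins, along the tool's axes as they then stand; what a row does not reach is not made up. A row lasts 1/8 s, in which the tool goes at most 62.5 mm and 10.7 degrees, less where a joint would pass 70% of its speed; a pose out of reach is approached as far as the arm can. A call is refused whole if a number of a shift passes 6.25 or a number of a turn 0.188, either way. A call with a gripper value outside its range is refused whole. The fingers move at their own pace and stop on an object; "newtons" is the grip in N (left out, the last holds). Time passes only in rows, so rows that do not move let the fingers close. It gives the time, the measured TCP pose, the force and the opening at its end, in the units of the state.
- ctrl.get_state(): the state, without advancing time (a new reading comes with each control period).
- ctrl.get_image(name): name is "side" or "top"; returns a dict with "pixels" (480x640x3 uint8, blue, green, red), "depth" (480x640 float32, m along the optical axis (not along the pixel's ray), 0 where there is no reading), "intrinsics" (3x3 intrinsics, pixels), "k1" (the pictures are not rectified: a ray, as slopes to the right and down, at radius r is drawn at 1 + k1 r^2 times it, then the intrinsics apply), "R" (3x3) and "t" (3): a world point X has camera coordinates R X + t. Camera axes: x right, y down, z forward; pixel columns grow to the right and rows downward; lengths in m; the calibration is good to about 2 mm. A picture is of the moment at which its call begins.
- ctrl.close_job(): hands the job in, once; it reports no verdict.
The state is a dict: "time": time; "joint_positions": joint angles; "qd": joint speeds; "joint_torque": joint torques, N m; "position": TCP position; "tool_rot": TCP orientation; "ft_force": force on the tool from outside, world axes, zero at the start; "torque": the same for the moment, N m; "grip_width": opening from 0.0 (shut) to 1.0 (fully open).
Only numpy, scipy, OpenCV 4.12 (cv2) and the standard library are available. Lean on these libraries where they do the work, as an engineer would, in place of code of your own. Each camera call takes 0.05 s, during which the arm holds its last target.

## Working session

There is one attempt and no reset: what is moved stays moved. The work goes in short steps, Python scripts to look and compute and a tool call to move; the robot and the scene stay as the last step left them, time stands still between calls to the robot, and variables do not carry over. Pictures are saved under pics/ and viewed, and the job is handed in when it is done.

Besides the shell and the picture viewer there is one more tool, called after "Request:" by a JSON object that holds its "fn" and its "kwargs". play_rows: Moves the arm, as the interface text tells. Its arguments: {"type":"object","properties":{"targets":{"type":"string"},"newtons":{"type":"number"}},"required":["targets"]}

```bash
mkdir -p pics; cat > h.py <<'E'
import numpy as np, cv2
from bench import ctrl
def grab(n):
    im=ctrl.get_image(n); np.savez(f'{n}.npz',**{k:np.array(v) for k,v in im.items()}); return im
def load(n): return dict(np.load(f'{n}.npz'))
def dist(im): return np.array([float(im['k1']),0,0,0,0])
def cloud(im):
    # world points per pixel
    K=np.array(im['intrinsics']);h,w=im['depth'].shape
    u,v=np.meshgrid(np.arange(w),np.arange(h))
    p=cv2.undistortPoints(np.stack([u,v],-1).reshape(-1,1,2).astype(np.float64),K,dist(im)).reshape(h,w,2)
    d=im['depth'][...,None]
    c=np.concatenate([p*d,d],-1)
    return (c-np.array(im['t']).reshape(3))@np.array(im['R'])
def proj(im,X):
    r,_=cv2.Rodrigues(np.array(im['R']))
    return cv2.projectPoints(np.atleast_2d(np.array(X,float)),r,np.array(im['t'],float).reshape(3),np.array(im['intrinsics']),dist(im))[0].reshape(-1,2)
E
python3 - <<'E'
from h import *
for n in('top','side'):
    im=grab(n); cv2.imwrite(f'pics/{n}0.png',im['pixels']); print(n,im['intrinsics'],im['k1'],im['R'],im['t'], (im['depth']>0).mean())
s=ctrl.get_state();print(s)
E
```

```text
top [[572.11859639   0.         321.73312671]
 [  0.         572.11859639 232.36211485]
 [  0.           0.           1.        ]] -0.10655344413285783 [[-0.01293609 -0.99958942 -0.02556656]
 [-0.99938359  0.0137595  -0.03229717]
 [ 0.03263569  0.025133   -0.99915126]] [-0.11423561  0.53591467  1.128937  ] 0.9961783854166667
side [[490.55836863   0.         320.88966118]
 [  0.         490.55836863 241.92798967]
 [  0.           0.           1.        ]] -0.025053687744863308 [[-0.98262583 -0.18553695 -0.00474534]
 [-0.10703863  0.5874062  -0.80218245]
 [ 0.15162193 -0.78773727 -0.59706012]] [0.51416453 0.18794728 0.88368123] 0.9958723958333333
{'time': 0.1, 'joint_positions': array([ 1.35812497,  0.32176578, -0.07010904,  1.45154595,  0.02260431,
        1.3707712 , -0.0568715 ]), 'qd': array([-0.0004134 , -0.00090361, -0.00014092, -0.0041436 ,  0.0019012 ,
       -0.00060993,  0.00075455]), 'joint_torque': array([ 4.18562047e-05, -4.92570806e+01, -4.05664556e-01, -3.13398921e+01,
       -6.42509549e-02,  3.94504680e-02,  9.75168678e-05]), 'position': array([ 0.14608451, -0.63319349,  0.40376336]), 'tool_rot': array([-3.11973635e+00, -3.55383795e-01,  4.38791936e-04]), 'ft_force': array([-0.17844829, -0.10368935, -0.01274203]), 'torque': array([-0.00064692,  0.01043763,  0.03311026]), 'grip_width': 0.9944110822516103}
```

View pics/top0.png

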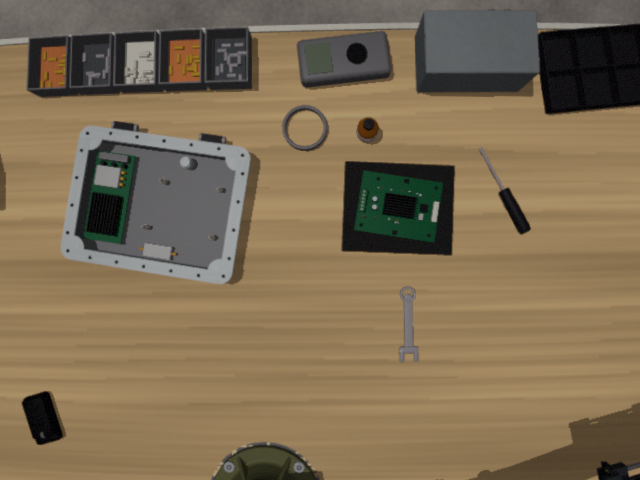

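View pics/side0.png

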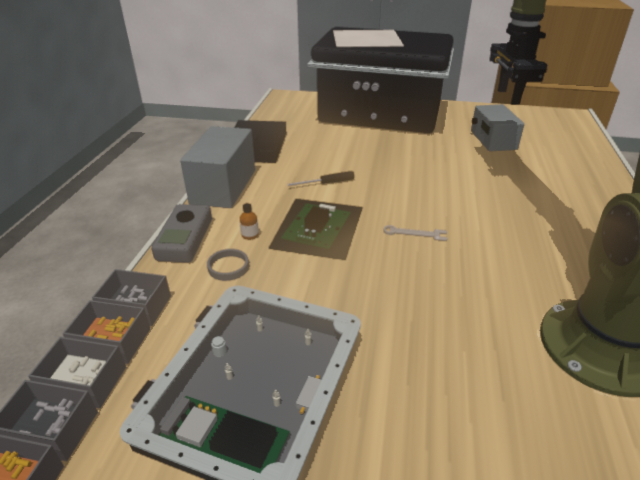

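The top view shows the lid at about (157,203) and the board on its mat at (400,206). The supports are at about (165,182), (221,190), (148,227) and (213,237). I'll enlarge both areas.

```bash
python3 - <<'E'
from h import *
im=load('top');p=im['pixels']
cv2.imwrite('pics/t_lid.png',cv2.resize(p[115:295,50:260],None,fx=3.3,fy=3.3,interpolation=cv2.INTER_CUBIC))
cv2.imwrite('pics/t_brd.png',cv2.resize(p[150:265,330:470],None,fx=5,fy=5,interpolation=cv2.INTER_CUBIC))
P=cloud(im)
for n,u,v in [('pA',165,182),('pB',221,190),('pC',148,227),('pD',213,237),('cap',188,162),('filt',157,251),('hs',401,206),('bA',368,176),('bench',300,330),('floor',185,210),('flange',75,190),('bottle',368,127)]:
    print(n,P[v,u].round(4))
ims=load('side');q=ims['pixels'];Ps=cloud(ims)
cv2.imwrite('pics/s_lid.png',cv2.resize(q[280:480,120:370],None,fx=3,fy=3,interpolation=cv2.INTER_CUBIC))
for n,u,v in [('a',260,325),('b',308,338),('c',229,372),('d',277,398)]: print(n,Ps[v,u].round(4))
E
```

```text
pA [0.6392 0.1909 0.0193]
pB [0.62   0.0758 0.0269]
pC [0.5495 0.226  0.0191]
pD [0.5274 0.0917 0.0297]
cap [0.6756 0.1395 0.0364]
filt [0.5013 0.2064 0.0231]
hs [ 0.5821 -0.2758  0.0396]
bA [ 0.645  -0.2148  0.01  ]
bench [ 0.3407 -0.0755  0.0037]
floor [0.5829 0.1524 0.011 ]
flange [0.6233 0.3641 0.052 ]
bottle [ 0.7269 -0.2121  0.0863]
a [0.6206 0.0844 0.0237]
b [0.5269 0.1029 0.0277]
c [0.6393 0.2004 0.0288]
d [0.5488 0.2341 0.028 ]
```

View pics/t_lid.png

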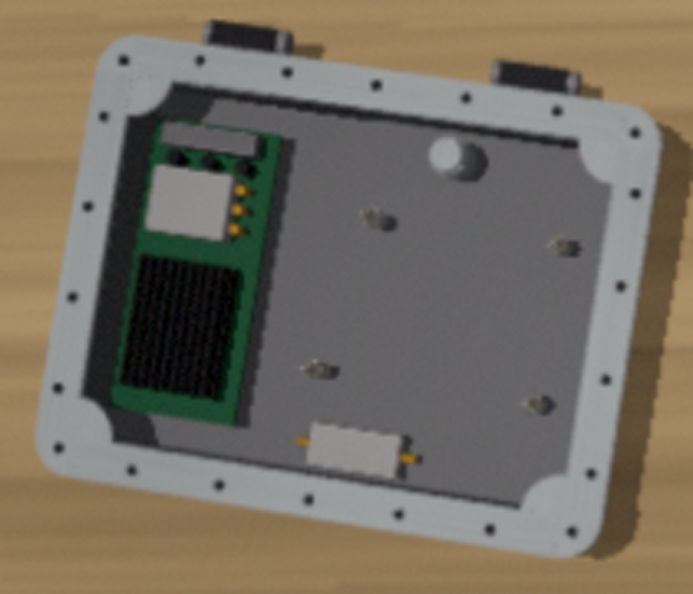

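View pics/t_brd.png

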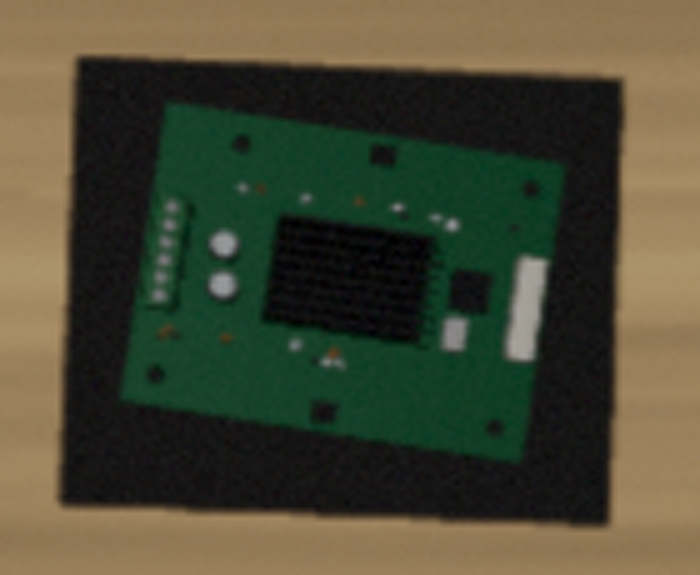

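View pics/s_lid.png

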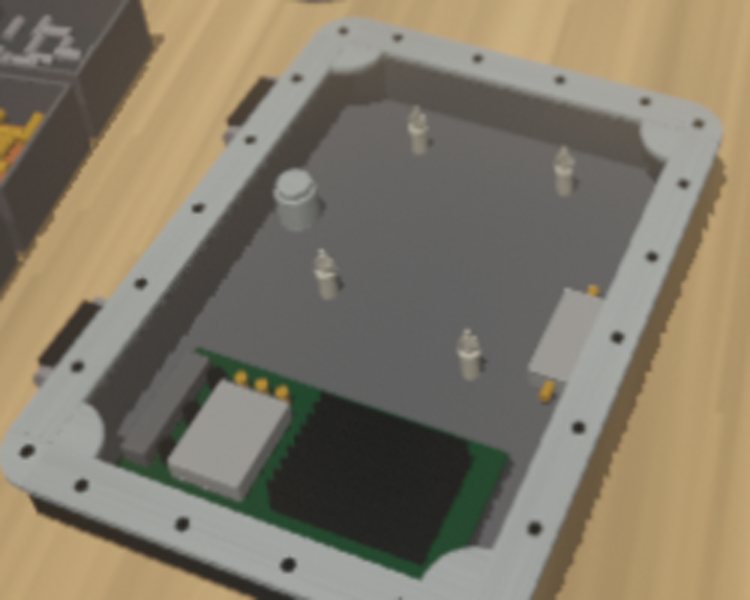

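```bash
cat >> h.py <<'E'
def ortho(im,x0,x1,y0,y1,z,s=0.0005):
    # rows: x from x1 down; cols: y from y1 down  (like top view)
    xs=np.arange(x1,x0,-s);ys=np.arange(y1,y0,-s)
    Y,X=np.meshgrid(ys,xs)
    uv=proj(im,np.stack([X,Y,np.full_like(X,z)],-1).reshape(-1,3)).reshape(*X.shape,2).astype(np.float32)
    return cv2.remap(im['pixels'],uv[...,0],uv[...,1],cv2.INTER_CUBIC),xs,ys
def rectfit(mask,xs,ys,s=0.0005):
    n,l,st,c=cv2.connectedComponentsWithStats(mask.astype(np.uint8));i=1+np.argmax(st[1:,4])
    cs,_=cv2.findContours((l==i).astype(np.uint8),cv2.RETR_EXTERNAL,cv2.CHAIN_APPROX_NONE);c=max(cs,key=cv2.contourArea)
    m=cv2.moments(c);cx,cy=m['m10']/m['m00'],m['m01']/m['m00']
    r=cv2.minAreaRect(c)
    th=0.5*np.arctan2(2*m['mu11'],m['mu20']-m['mu02']) # long axis angle in image
    f=lambda a,b:(round(float(xs[0]-s*b),4),round(float(ys[0]-s*a),4))
    return dict(cen=f(cx,cy),area=m['m00']*s*s*1e4,rc=f(*r[0]),size=(np.array(r[1])*s).round(4),ang=r[2],long_img_deg=np.degrees(th)),c
E
python3 - <<'E'
from h import *
for n in('top','side'):
    im=load(n)
    o,xs,ys=ortho(im,0.38,0.78,-0.03,0.45,0.05)
    f=o.astype(int); m=(f.min(-1)>118)&(f[...,0]>f[...,2]-4)
    r,c=rectfit(m,xs,ys);print(n,'lid',r)
    d=o.copy();cv2.drawContours(d,[c],-1,(0,0,255),1);cv2.imwrite(f'pics/o_lid_{n}.png',cv2.resize(d,None,fx=.75,fy=.75))
    o,xs,ys=ortho(im,0.48,0.68,-0.38,-0.16,0.006,0.00033)
    f=o.astype(int); m=(f[...,1]>f[...,2]+14)&(f[...,1]>45)
    m=cv2.morphologyEx(m.astype(np.uint8),cv2.MORPH_CLOSE,np.ones((41,41)))
    r,c=rectfit(m,xs,ys,0.00033);print(n,'brd',r)
    d=o.copy();cv2.drawContours(d,[c],-1,(0,0,255),1);cv2.imwrite(f'pics/o_brd_{n}.png',d)
E
python3 -c "
import cv2
for t in('lid','brd'):
  a=cv2.imread(f'pics/o_{t}_top.png');b=cv2.imread(f'pics/o_{t}_side.png')
  a=cv2.hconcat([a,b]);k=min(800/a.shape[1],600/a.shape[0]);cv2.imwrite(f'pics/oo_{t}.png',cv2.resize(a,None,fx=k,fy=k,interpolation=cv2.INTER_AREA))"
```

```text
top lid {'cen': (0.5948, 0.2045), 'area': 915.98625, 'rc': (0.5954, 0.2045), 'size': array([0.348 , 0.2678]), 'ang': 9.549134254455566, 'long_img_deg': np.float64(9.544733925382387)}
top brd {'cen': (0.5853, -0.272), 'area': 187.06787549999999, 'rc': (0.5849, -0.2742), 'size': array([0.1615, 0.1211]), 'ang': 9.666402816772461, 'long_img_deg': np.float64(9.666086418992716)}
side lid {'cen': (0.6043, 0.2817), 'area': 162.85750000000002, 'rc': (0.6, 0.2272), 'size': array([0.3062, 0.2689]), 'ang': 9.369386672973633, 'long_img_deg': np.float64(75.69795806377586)}Traceback (most recent call last):
  File "<stdin>", line 11, in <module>
  File "h.py", line 25, in rectfit
    n,l,st,c=cv2.connectedComponentsWithStats(mask.astype(np.uint8));i=1+np.argmax(st[1:,4])
                                                                         ~~~~~~~~~^^^^^^^^^^
    return _wrapfunc(a, 'argmax', axis=axis, out=out, **kwds)
    return bound(*args, **kwds)
ValueError: attempt to get argmax of an empty sequence
[ WARN:0@0.106] global loadsave.cpp:275 findDecoder imread_('pics/o_brd_side.png'): can't open/read file: check file path/integrity
Traceback (most recent call last):
cv2.error: OpenCV(4.12.0) /io/opencv/modules/core/src/matrix_operations.cpp:64: error: (-215:Assertion failed) src[i].dims <= 2 && src[i].rows == src[0].rows && src[i].type() == src[0].type() in function 'hconcat'
```

View pics/oo_lid.png

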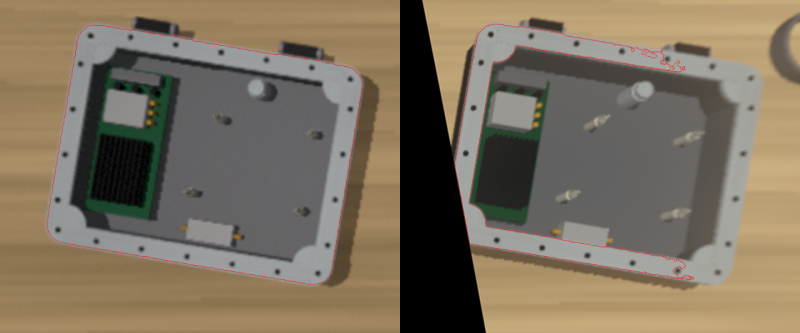

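```bash
python3 - <<'E'
from h import *
im=load('top')
for z in (0.004,0.006,0.008):
    s=0.00033
    o,xs,ys=ortho(im,0.48,0.68,-0.38,-0.16,z,s)
    f=o.astype(int); m=(f[...,1]>f[...,2]+14)&(f[...,1]>45)
    m=cv2.morphologyEx(m.astype(np.uint8),cv2.MORPH_OPEN,np.ones((5,5)))
    hull=cv2.convexHull(cv2.findNonZero(m)); mm=np.zeros(m.shape,np.uint8);cv2.fillConvexPoly(mm,hull,1)
    r,c=rectfit(mm,xs,ys,s);print('brd',z,r)
d=o.copy();cv2.drawContours(d,[c],-1,(0,0,255),1)
o2,_,_=ortho(load('side'),0.48,0.68,-0.38,-0.16,0.006,s)
a=cv2.hconcat([d,o2]);k=800/a.shape[1];cv2.imwrite('pics/oo_brd.png',cv2.resize(a,None,fx=k,fy=k))
P=cloud(im)
print('bench depth z', np.median(P[280:290,330:460,2]),np.median(P[240:250,380:440,2]),'brd',np.median(P[205:230,360:368,2]), np.median(P[230:234,390:420,2]))
# floor / flange / post depth heights
print('floor',np.median(P[195:215,175:210,2]),'flange',np.median(P[262:266,100:120,2]))
for (a,b) in [(165,182),(221,190),(148,227),(213,237)]: print(P[b-3:b+4,a-4:a+4,2].max().round(4))
Ps=cloud(load('side'))
for (a,b) in [(260,325),(308,338),(229,372),(277,398)]: print('s',Ps[b-9:b+9,a-5:a+5,2].max().round(4))
print('s floor',np.median(Ps[350:360,260:280,2]))
E
```

```text
brd 0.004 {'cen': (0.5851, -0.2742), 'area': 195.2778465, 'rc': (0.5851, -0.2743), 'size': array([0.162 , 0.1216]), 'ang': 9.743640899658203, 'long_img_deg': np.float64(9.736828062884163)}
brd 0.006 {'cen': (0.5849, -0.274), 'area': 194.572719, 'rc': (0.5849, -0.2741), 'size': array([0.1617, 0.1213]), 'ang': 9.700392723083496, 'long_img_deg': np.float64(9.677958723033116)}
brd 0.008 {'cen': (0.5848, -0.2738), 'area': 193.83110999999997, 'rc': (0.5848, -0.2739), 'size': array([0.1614, 0.1211]), 'ang': 9.688787460327148, 'long_img_deg': np.float64(9.65694083494441)}
bench depth z 0.0014478168393473926 0.007566516559308258 brd 0.010398146551509755 0.010826228456344964
floor 0.009710684781071514 flange 0.05201108583830499
0.043
0.0464
0.0378
0.0494
s 0.045
s 0.0436
s 0.6808
s 0.6808
s floor 0.009550075311592018
```

View pics/oo_brd.png

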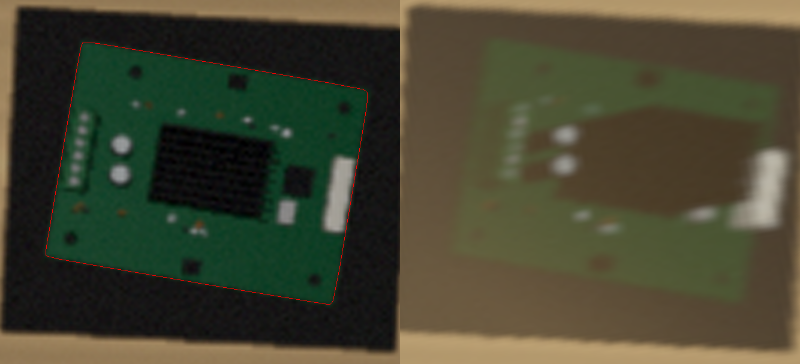

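```bash
cat >> h.py <<'E'
from scipy.spatial.transform import Rotation as Ro
def tgt(x,y,z,yaw_deg): # tool down, tool y axis at yaw_deg in world
    a=np.radians(yaw_deg);Y=np.array([np.cos(a),np.sin(a),0]);Z=np.array([0,0,-1.]);X=np.cross(Y,Z)
    return np.array([x,y,z]),Ro.from_matrix(np.stack([X,Y,Z],1))
def plan(p1,R1,n,grip,p0=None,R0=None):
    s=ctrl.get_state()
    if p0 is None: p0=s['position'];R0=Ro.from_rotvec(s['tool_rot'])
    dR=(R0.inv()*R1).as_rotvec(); rows=[]
    p=np.array(p0);R=R0
    for i in range(n):
        pn=p0+(p1-p0)*(i+1)/n
        sh=R.inv().apply(pn-p)*100; tr=dR/n
        rows.append(' '.join(f'{v:.2f}' for v in sh)+' '+' '.join(f'{v:.3f}' for v in tr)+f' {grip}')
        R=R*Ro.from_rotvec(tr);p=pn
    print('total rotvec',dR,'shift tool',(R0.inv().apply(p1-p0)*100).round(3),'max',)
    print('; '.join(rows)); return p1,R1
E
python3 - <<'E'
from h import *
plan(*tgt(.585,-.274,.33,-9.7),14,1)
E
```

```text
total rotvec [-1.55187844e-03 -9.21562462e-04 -1.17464759e+00] shift tool [ 50.846 -25.115   7.415] max
3.63 -1.79 0.53 -0.000 -0.000 -0.084 1; 3.77 -1.48 0.53 -0.000 -0.000 -0.084 1; 3.88 -1.16 0.53 -0.000 -0.000 -0.084 1; 3.96 -0.83 0.53 -0.000 -0.000 -0.084 1; 4.02 -0.50 0.53 -0.000 -0.000 -0.084 1; 4.05 -0.16 0.53 -0.000 -0.000 -0.084 1; 4.05 0.18 0.53 -0.000 -0.000 -0.084 1; 4.02 0.52 0.53 -0.000 -0.000 -0.084 1; 3.96 0.85 0.53 -0.000 -0.000 -0.084 1; 3.87 1.18 0.53 -0.000 -0.000 -0.084 1; 3.76 1.50 0.53 -0.000 -0.000 -0.084 1; 3.62 1.81 0.53 -0.000 -0.000 -0.084 1; 3.46 2.11 0.53 -0.000 -0.000 -0.084 1; 3.27 2.39 0.53 -0.000 -0.000 -0.084 1
```

Request:
{"fn": "play_rows", "kwargs": {"targets": "3.63 -1.79 0.53 0 0 -0.084 1; 3.77 -1.48 0.53 0 0 -0.084 1; 3.88 -1.16 0.53 0 0 -0.084 1; 3.96 -0.83 0.53 0 0 -0.084 1; 4.02 -0.50 0.53 0 0 -0.084 1; 4.05 -0.16 0.53 0 0 -0.084 1; 4.05 0.18 0.53 0 0 -0.084 1; 4.02 0.52 0.53 0 0 -0.084 1; 3.96 0.85 0.53 0 0 -0.084 1; 3.87 1.18 0.53 0 0 -0.084 1; 3.76 1.50 0.53 0 0 -0.084 1; 3.62 1.81 0.53 0 0 -0.084 1; 3.46 2.11 0.53 0 0 -0.084 1; 3.27 2.39 0.53 0 0 -0.084 1; 0 0 0 0 0 0 1"}}

```text
time: 1.98
position: [0.5925, -0.2446, 0.3209]
tool_rot: [-2.337, -2.085, -0.003]
ft_force: [0.5, -0.8, -0.1]
grip_width: 1.0
```

```bash
python3 - <<'E'
from h import *
im=grab('top');cv2.imwrite('pics/top1.png',im['pixels'][100:400,260:600])
im=grab('side');cv2.imwrite('pics/side1.png',im['pixels'])
s=ctrl.get_state();print(s['position'],s['joint_positions'].round(2))
plan(*tgt(.585,-.274,.23,-9.7),4,1)
E
```

```text
[ 0.59041002 -0.24873997  0.32119917] [ 0.77  0.4  -0.52  1.56  0.21  1.24  0.09]
total rotvec [-0.00706916 -0.00388357  0.04859198] shift tool [-2.61  -0.169  9.111] max
-0.65 -0.04 2.28 -0.002 -0.001 0.012 1; -0.65 -0.04 2.28 -0.002 -0.001 0.012 1; -0.65 -0.03 2.28 -0.002 -0.001 0.012 1; -0.65 -0.03 2.28 -0.002 -0.001 0.012 1
```

View pics/side1.png

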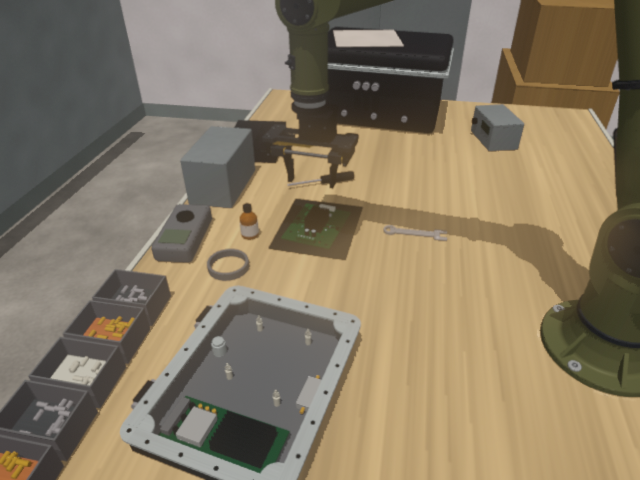

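View pics/top1.png

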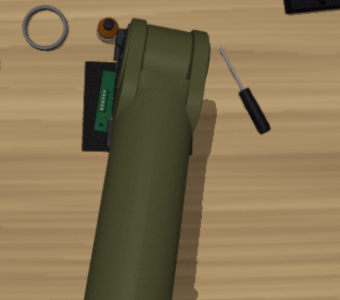

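The side view shows the gripper over the board at about (320,150). The arm hides the board from the top camera. The bottle is clear of the gripper body, so I'll go down.

Request:
{"fn": "play_rows", "kwargs": {"targets": "-0.9 -0.06 2.4 -0.002 -0.001 0.015 1; -0.8 -0.05 2.4 -0.002 -0.001 0.015 1; -0.6 -0.03 2.3 -0.002 -0.001 0.012 1; -0.4 -0.03 2.1 -0.001 -0.001 0.01 1; 0 0 0 0 0 0 1"}}

```text
time: 2.7
position: [0.5794, -0.2843, 0.2279]
tool_rot: [2.416, 2.001, -0.01]
ft_force: [-1.0, -0.1, 0.5]
grip_width: 0.998
```

```bash
python3 - <<'E'
from h import *
im=grab('side');cv2.imwrite('pics/side2.png',cv2.resize(im['pixels'][90:290,220:440],None,fx=3,fy=3))
s=ctrl.get_state();print(s['time'],s['position'],s['ft_force'])
plan(*tgt(.585,-.274,.197,-9.7),2,1)
E
```

```text
2.75 [ 0.58008135 -0.28426057  0.22917926] [-0.64380207  0.02117929  0.24909502]
total rotvec [ 0.0015017   0.00821257 -0.01784958] shift tool [1.126 0.287 3.209] max
0.56 0.14 1.60 0.001 0.004 -0.009 1; 0.56 0.15 1.61 0.001 0.004 -0.009 1
```

View pics/side2.png

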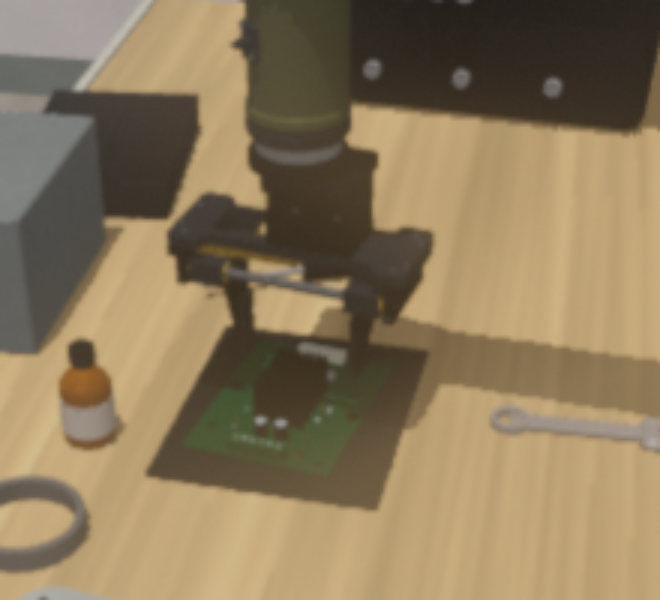

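The fingers straddle the heat sink in the side view, at about (295,375) in the crop. I'll correct sideways, then go down.

Request:
{"fn": "play_rows", "kwargs": {"targets": "1.1 0.28 0 0.001 0.008 -0.018 1; 0 0 0 0 0 0 1; 0 0 0 0 0 0 1"}}

```text
time: 3.12
position: [0.5862, -0.2733, 0.2325]
tool_rot: [2.396, 2.025, 0.004]
ft_force: [0.4, -0.3, 0.2]
grip_width: 0.998
```

```bash
python3 - <<'E'
from h import *
s=ctrl.get_state();print(s['time'],s['position'],s['ft_force'],s['qd'].round(3))
plan(*tgt(.585,-.274,.197,-9.7),1,1)
E
```

```text
3.125 [ 0.58618291 -0.27330557  0.23251749] [ 0.38137921 -0.27143125  0.18119553] [-0.009 -0.006 -0.011 -0.003 -0.011  0.004  0.003]
total rotvec [0.0051652  0.00102118 0.00164392] shift tool [-0.085 -0.123  3.551] max
-0.08 -0.12 3.55 0.005 0.001 0.002 1
```

Request:
{"fn": "play_rows", "kwargs": {"targets": "-0.05 -0.08 1.7 0.003 0.001 0.001 1; 0 -0.03 1.5 0.001 0 0 1; 0 0 0 0 0 0 1; 0 0 0 0 0 0 1"}}

```text
time: 3.62
position: [0.5847, -0.2735, 0.1975]
tool_rot: [-2.4, -2.026, 0.0]
ft_force: [-0.5, 0.5, 0.2]
grip_width: 1.002
```

```bash
python3 - <<'E'
from h import *
s=ctrl.get_state();print(s['time'],s['position'],s['ft_force'],s['qd'].round(3))
plan(*tgt(.585,-.274,.197,-9.7),1,1)
E
```

```text
3.625 [ 0.58472657 -0.27353031  0.19751524] [-0.50917167  0.45257409  0.18729964] [-0.001  0.01   0.002  0.009  0.001 -0.003  0.   ]
total rotvec [-0.00044231 -0.00021602  0.00079417] shift tool [-0.042  0.035  0.051] max
-0.04 0.03 0.05 -0.000 -0.000 0.001 1
```

Request:
{"fn": "play_rows", "kwargs": {"targets": "0 0 0 0 0 0 -1; 0 0 0 0 0 0 -1; 0 0 0 0 0 0 -1; 0 0 0 0 0 0 -1; 0 0 0 0 0 0 -1; 0 0 0 0 0 0 -1", "newtons": 30}}

```text
time: 4.38
position: [0.5852, -0.2737, 0.1987]
tool_rot: [2.4, 2.026, 0.001]
ft_force: [-0.2, -0.5, -0.5]
grip_width: 0.458
```

```bash
python3 - <<'E'
from h import *
s=ctrl.get_state();print(s['time'],s['position'],s['ft_force'],s['grip_width']*87)
im=grab('top');cv2.imwrite('pics/top3.png',cv2.resize(im['pixels'][130:280,320:480],None,fx=4,fy=4))
im=grab('side');cv2.imwrite('pics/side3.png',cv2.resize(im['pixels'][90:290,220:440],None,fx=3,fy=3))
plan(*tgt(.585,-.274,.197,-9.7),1,1)
E
```

```text
4.375 [ 0.58521338 -0.27373435  0.19873015] [-0.17873776 -0.51095483 -0.5237925 ] 39.86364452329147
total rotvec [0.00147009 0.00041573 0.0006573 ] shift tool [-0.029 -0.017  0.173] max
-0.03 -0.02 0.17 0.001 0.000 0.001 1
```

View pics/top3.png

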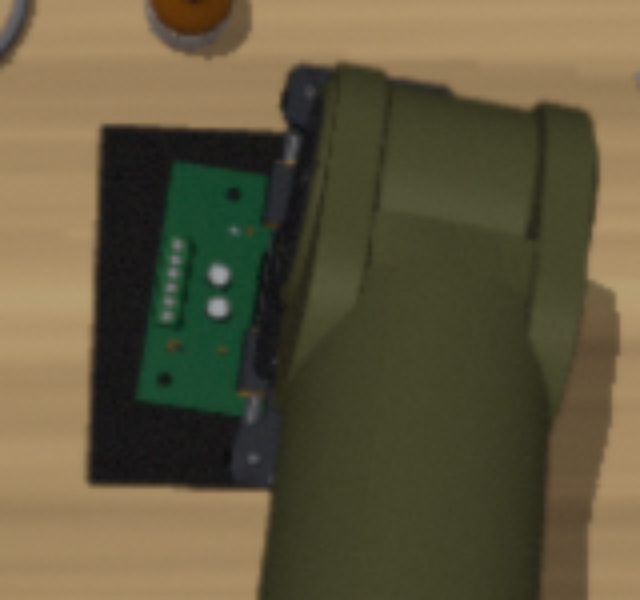

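View pics/side3.png

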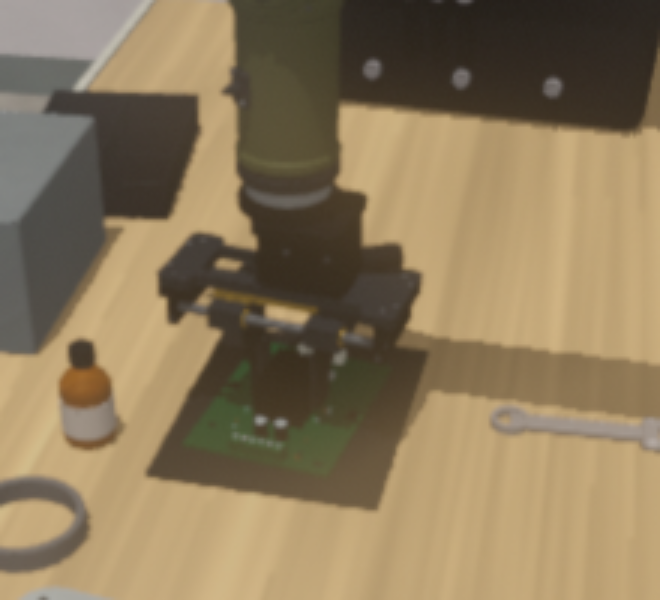

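The jaws stopped at 39.9 mm on the 40 mm heat sink. In the top crop the board's +y end is visible at (205,290), so I'll check whether gripping moved the board.

```bash
cp top.npz top_grip.npz; python3 - <<'E'
from h import *
a=ctrl.get_image('top')  # same as after
b=cv2.imread('pics/top0.png')
t=cv2.cvtColor(b,cv2.COLOR_BGR2GRAY)[165:236,356:381].astype(np.float32)
g=cv2.cvtColor(a['pixels'],cv2.COLOR_BGR2GRAY).astype(np.float32)
A=cv2.cvtColor(b,cv2.COLOR_BGR2GRAY)
W=np.eye(2,3,dtype=np.float32)
m=np.zeros(A.shape,np.uint8);m[165:236,356:380]=255
cc,W=cv2.findTransformECC(A[150:250,345:382],a['pixels'][150:250,345:382].copy()[...,1] if 0 else cv2.cvtColor(a['pixels'],cv2.COLOR_BGR2GRAY)[150:250,345:382],W,cv2.MOTION_EUCLIDEAN,(3,200,1e-7),m[150:250,345:382],3)
print(cc,W)
x=np.array([370-345,200-150,1.]);print('px shift at board end',W@x-x[:2])
E
```

```text
0.9976963098098636 [[ 0.99999887 -0.00150042  0.06173074]
 [ 0.00150042  0.99999887 -0.09294546]]
px shift at board end [-0.01331882 -0.05549146]
```

Request:
{"fn": "play_rows", "kwargs": {"targets": "0 0 -1 0 0 0 -1; 0 0 -2 0 0 0 -1; 0 0 -3 0 0 0 -1; 0 0 -3 0 0 0 -1; 0 0 -2 0 0 0 -1; 0 0 0 0 0 0 -1"}}

```text
time: 5.28
position: [0.5848, -0.2732, 0.3164]
tool_rot: [2.398, 2.026, 0.001]
ft_force: [-0.4, -0.1, -2.8]
grip_width: 0.456
```

```bash
python3 - <<'E'
from h import *
s=ctrl.get_state();print(s['time'],s['position'],s['ft_force'],s['torque'],s['grip_width']*87)
plan(*tgt(.5871,.1555,.32,-9.55),14,-1)
E
```

```text
5.275 [ 0.58475618 -0.27320774  0.31638681] [-0.38473112 -0.14391279 -2.75516195] [-0.02648423 -0.13850739 -0.00763996] 39.69551578143005
total rotvec [ 0.00204838  0.00055193 -0.00124624] shift tool [42.307 -6.933 -0.399] max
3.02 -0.50 -0.03 0.000 0.000 -0.000 -1; 3.02 -0.49 -0.03 0.000 0.000 -0.000 -1; 3.02 -0.49 -0.03 0.000 0.000 -0.000 -1; 3.02 -0.49 -0.03 0.000 0.000 -0.000 -1; 3.02 -0.49 -0.03 0.000 0.000 -0.000 -1; 3.02 -0.49 -0.03 0.000 0.000 -0.000 -1; 3.02 -0.49 -0.03 0.000 0.000 -0.000 -1; 3.02 -0.49 -0.03 0.000 0.000 -0.000 -1; 3.02 -0.49 -0.03 0.000 0.000 -0.000 -1; 3.02 -0.49 -0.03 0.000 0.000 -0.000 -1; 3.02 -0.49 -0.03 0.000 0.000 -0.000 -1; 3.02 -0.49 -0.03 0.000 0.000 -0.000 -1; 3.02 -0.49 -0.03 0.000 0.000 -0.000 -1; 3.02 -0.49 -0.03 0.000 0.000 -0.000 -1
```

Request:
{"fn": "play_rows", "kwargs": {"targets": "1 -0.17 0 0 0 0 -1; 2 -0.33 0 0 0 0 -1; 3 -0.49 0 0 0 0 -1; 3.5 -0.57 0 0 0 0 -1; 3.5 -0.57 0 0 0 0 -1; 3.5 -0.57 0 0 0 0 -1; 3.5 -0.57 0 0 0 0 -1; 3.5 -0.57 0 0 0 0 -1; 3.5 -0.57 0 0 0 0 -1; 3.5 -0.57 0 0 0 0 -1; 3 -0.49 0 0 0 0 -1; 2.5 -0.41 0 0 0 0 -1; 2 -0.33 0 0 0 0 -1; 1 -0.17 0 0 0 0 -1; 0 0 0 0 0 0 -1"}}

```text
time: 7.15
position: [0.5712, 0.1584, 0.3045]
tool_rot: [-2.36, -2.04, 0.02]
ft_force: [-0.9, 0.3, -2.3]
grip_width: 0.455
```

```bash
python3 - <<'E'
from h import *
s=ctrl.get_state();print(s['time'],s['position'],s['ft_force'],s['torque'],s['grip_width']*87,s['joint_positions'].round(2))
plan(*tgt(.5871,.1555,.32,-9.55),2,-1)
im=grab('top');cv2.imwrite('pics/top4.png',cv2.resize(im['pixels'][100:310,40:290],None,fx=3,fy=2.8))
im=grab('side');cv2.imwrite('pics/side4.png',im['pixels'])
E
```

```text
7.15 [0.5711987  0.1583895  0.30454804] [-0.91590781  0.27208544 -2.29907778] [-0.09330705 -0.14931272  0.05709508] 39.560223895171575 [ 0.27  0.36 -0.71  1.69  0.23  1.2  -0.63]
total rotvec [-0.0251656  -0.00455784  0.02174097] shift tool [-0.049  1.576 -1.586] max
-0.02 0.79 -0.79 -0.013 -0.002 0.011 -1; -0.02 0.80 -0.78 -0.013 -0.002 0.011 -1
```

View pics/top4.png

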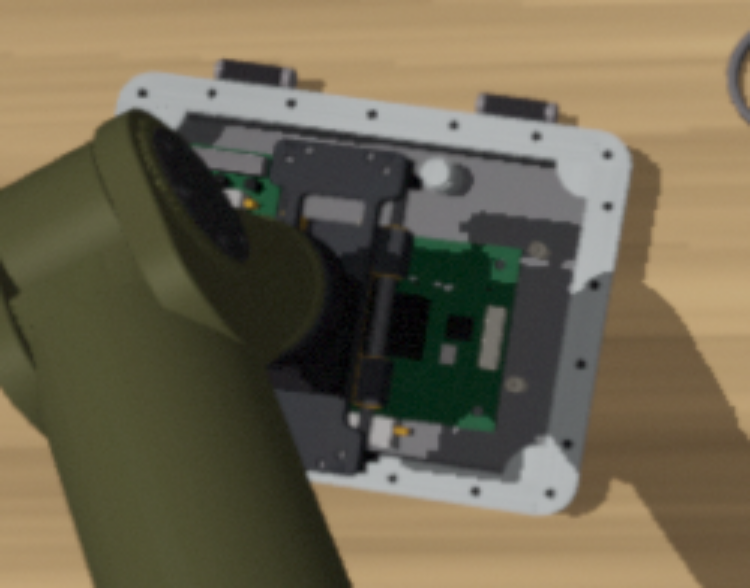

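View pics/side4.png

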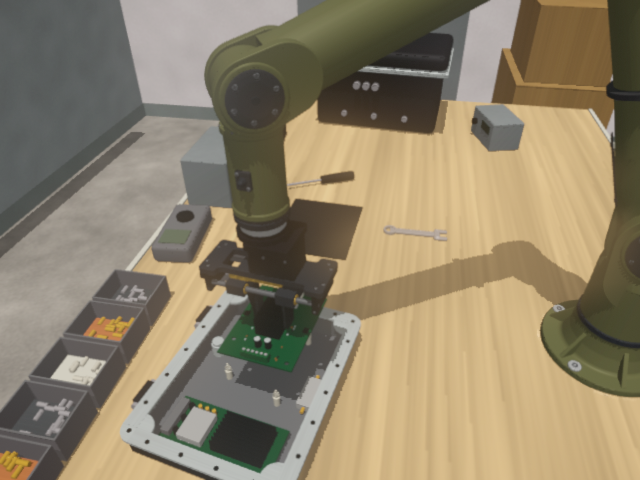

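The board hangs level over its place. In the top crop the cap (435,172) and the filter (400,432) have not moved. I'll correct the pose and come lower.

Request:
{"fn": "play_rows", "kwargs": {"targets": "-0.02 0.8 -0.4 -0.013 -0.002 0.011 -1; -0.02 0.75 -0.4 -0.012 -0.002 0.011 -1; 0 0 0 0 0 0 -1; 0 0 0 0 0 0 -1"}}

```text
time: 7.75
position: [0.5894, 0.1501, 0.3129]
tool_rot: [2.406, 2.015, 0.001]
ft_force: [-1.1, 0.9, -3.0]
grip_width: 0.459
```

```bash
python3 - <<'E'
from h import *
s=ctrl.get_state();print(s['time'],s['position'],s['ft_force'],s['torque'],s['grip_width']*87,s['joint_positions'].round(2))
plan(*tgt(.5871,.1555,.255,-9.55),2,-1)
E
```

```text
7.75 [0.58944588 0.1501274  0.31294471] [-1.11654573  0.89755023 -2.95211513] [-0.01449702 -0.10442188  0.04950975] 39.92512533312468 [ 0.27  0.37 -0.69  1.66  0.25  1.2  -0.66]
total rotvec [ 0.00300814  0.00181032 -0.01000214] shift tool [ 0.498 -0.343  5.793] max
0.25 -0.17 2.90 0.002 0.001 -0.005 -1; 0.25 -0.17 2.90 0.002 0.001 -0.005 -1
```

Request:
{"fn": "play_rows", "kwargs": {"targets": "0.25 -0.17 1.5 0.001 0.001 -0.005 -1; 0.2 -0.12 1.5 0.001 0.001 -0.003 -1; 0 0 1.5 0 0 0 -1; 0 0 1 0 0 0 -1; 0 0 0 0 0 0 -1; 0 0 0 0 0 0 -1"}}

```text
time: 8.5
position: [0.5862, 0.1554, 0.2522]
tool_rot: [-2.398, -2.027, 0.003]
ft_force: [0.5, 0.8, -1.9]
grip_width: 0.458
```

```bash
python3 - <<'E'
from h import *
s=ctrl.get_state();print(s['time'],s['position'],s['ft_force'],s['torque'],s['grip_width']*87)
plan(*tgt(.5871,.1555,.25,-9.55),1,-1)
E
```

```text
8.5 [0.58624505 0.15541516 0.25216398] [ 0.51068224  0.80489486 -1.89248039] [-0.09986307 -0.10152306 -0.02108944] 39.81401045755249
total rotvec [-0.00267102  0.00055982 -0.00059219] shift tool [0.023 0.083 0.216] max
0.02 0.08 0.22 -0.003 0.001 -0.001 -1
```

Request:
{"fn": "play_rows", "kwargs": {"targets": "0.02 0.08 0.1 -0.003 0 -0.001 -1; 0 0 0 0 0 0 -1"}}

```text
time: 8.75
position: [0.5875, 0.1556, 0.2521]
tool_rot: [2.397, 2.028, 0.002]
ft_force: [-0.1, 0.1, -2.7]
grip_width: 0.453
```

```bash
cat > ov.py <<'E'
from h import *
lid=np.array([.5951,.2045]);a=np.radians(-9.55);R2=np.array([[np.cos(a),-np.sin(a)],[np.sin(a),np.cos(a)]])
H=np.array([[-48,-68],[-48,68],[48,-68],[48,48]])/1000
def annotate(n,out,zboard,tcp,yaw,box,k):
    im=grab(n)
    p=im['pixels'][box[1]:box[3],box[0]:box[2]]
    d=cv2.resize(p,None,fx=k,fy=k,interpolation=cv2.INTER_CUBIC)
    b=np.radians(yaw);Rb=np.array([[np.cos(b),-np.sin(b)],[np.sin(b),np.cos(b)]])
    c=np.array(tcp[:2])-[.0003,.0003]
    for i in range(4):
        q=proj(im,np.r_[c+Rb@H[i],zboard+.003])[0]
        cv2.circle(d,tuple(((q-box[:2]+.5)*k).astype(int)),3,(255,0,255),1)
        f=lid+R2@(H[i]+[0,-.05])
        for z in(.026,.043):
            q=proj(im,np.r_[f,z])[0];cv2.circle(d,tuple(((q-box[:2]+.5)*k).astype(int)),2,(0,255,255) if z>.03 else (255,255,0),-1)
    E=np.array([[-60,-80],[60,-80],[60,80],[-60,80]])/1000
    q=proj(im,np.c_[c+E@Rb.T,np.full(4,zboard+.003)])
    cv2.polylines(d,[((q-box[:2]+.5)*k).astype(int)],True,(0,0,255),1)
    cv2.imwrite(out,d);return im
E
python3 - <<'E'
from ov import *
s=ctrl.get_state();print(s['time'],s['position'])
plan(*tgt(.5871,.1555,.25,-9.55),1,-1)
y=np.degrees(np.arctan2(*Ro.from_rotvec(s['tool_rot']).as_matrix()[[1,0],1]));print(y)
zb=s['position'][2]-.195
annotate('top','pics/top5.png',zb,s['position'],y,(130,140,260,270),4.6)
annotate('side','pics/side5.png',zb,s['position'],y,(180,270,360,430),4)
E
```

```text
8.75 [0.58754821 0.1555877  0.25206119]
total rotvec [2.26295950e-03 3.06468777e-05 2.76681596e-04] shift tool [-0.016 -0.043  0.206] max
-0.02 -0.04 0.21 0.002 0.000 0.000 -1
-9.53414529839517
```

View pics/top5.png

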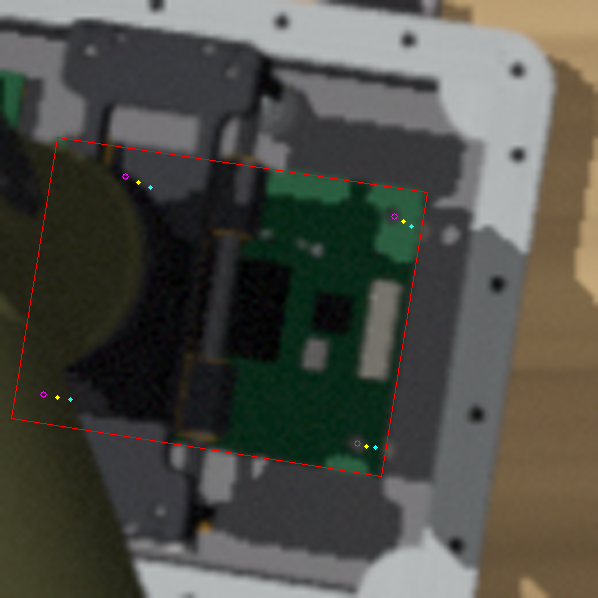

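View pics/side5.png

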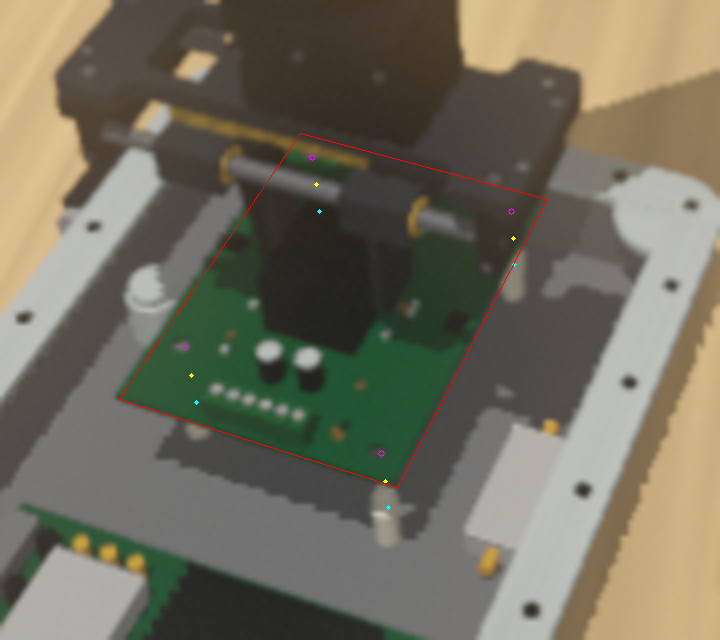

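In both views the board outline and holes land on my predictions to about 1 px: side holes at (180,347) and (375,453), and the foot0 and foot1 supports on their markers. The bright floor spots at (450,233) and (390,447) in the top view are light falling through the holes. I'll do one finer check of where the board sits in the grip.

```bash
python3 - <<'E'
from h import *
s=ctrl.get_state()
ref=dict(np.load('top_grip.npz')) 
r0=cv2.imread('pics/top0.png');ref['pixels']=r0
def bf(im,c,yaw,z,s=.0005):
    a=np.radians(yaw);ex=np.array([np.cos(a),np.sin(a)]);ey=np.array([-ex[1],ex[0]])
    X,Y=np.meshgrid(np.arange(.064,-.064,-s),np.arange(.084,-.084,-s),indexing='ij')
    W=np.array(c)+X[...,None]*ex+Y[...,None]*ey
    uv=proj(im,np.concatenate([W,np.full(X.shape+(1,),z)],-1).reshape(-1,3)).reshape(*X.shape,2).astype(np.float32)
    return cv2.remap(im['pixels'],uv[...,0],uv[...,1],cv2.INTER_CUBIC)
A=bf(ref,(.5849,-.274),-9.7,.007)
for n in('top','side'):
  cur=load(n)
  if n=='side':
    rs=cur.copy(); rs['pixels']=cv2.imread('pics/side0.png'); A=bf(rs,(.5849,-.274),-9.7,.007)
  for dz in (.192,):
    B=bf(cur,s['position'][:2]-[.0003,.0003],-9.534,s['position'][2]-dz)
    g=lambda x:cv2.cvtColor(x,cv2.COLOR_BGR2GRAY)
    m=np.zeros(A.shape[:2],np.uint8)
    if n=='top': m[50:190,265:325]=255
    else: m[60:230,5:90]=255
    try:
        cc,W=cv2.findTransformECC(g(A),g(B),np.eye(2,3,dtype=np.float32),cv2.MOTION_TRANSLATION,(3,300,1e-7),m,5)
        print(n,dz,cc,W[:,2]*.5,'mm (cols=-y, rows=-x)')
    except Exception as e: print(e)
    cv2.imwrite(f'pics/bf_{n}.png',cv2.hconcat([A,B]))
E
```

```text
top 0.192 0.9322686000119265 [-3.8610752  0.8210271] mm (cols=-y, rows=-x)
OpenCV(4.12.0) /io/opencv/modules/video/src/ecc.cpp:589: error: (-7:Iterations do not converge) The algorithm stopped before its convergence. The correlation is going to be minimized. Images may be uncorrelated or non-overlapped in function 'findTransformECC'
```

View pics/bf_top.png

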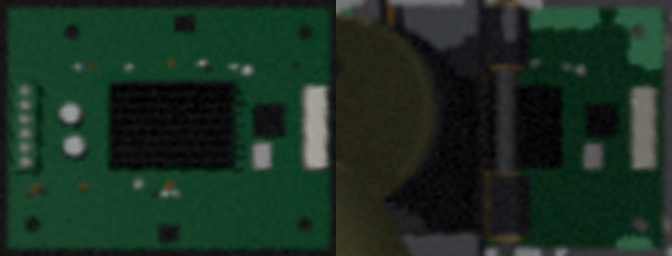

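View pics/bf_side.png

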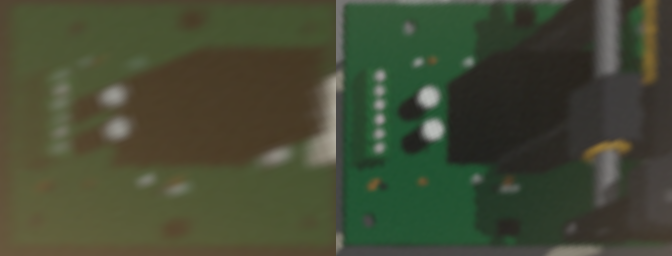

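Tall parts shift with parallax, so only the flat holes are usable here. I'll measure those directly.

```bash
python3 - <<'E'
from ov import *
s=ctrl.get_state();y=-9.534;b=np.radians(y);Rb=np.array([[np.cos(b),-np.sin(b)],[np.sin(b),np.cos(b)]])
c=s['position'][:2]-.0003;zb=s['position'][2]-.195+.003
tiles=[]
for n,ids in(('top',(0,2)),('side',(1,3))):
    im=load(n)
    for i in ids:
        X=np.r_[c+Rb@H[i],zb];q=proj(im,X)[0]
        k=24;Rr=6
        M=np.float32([[k,0,(Rr-q[0])*k],[0,k,(Rr-q[1])*k]])
        t=cv2.warpAffine(im['pixels'],M,(2*Rr*k,2*Rr*k),flags=cv2.INTER_CUBIC)
        t=cv2.normalize(t,None,0,255,cv2.NORM_MINMAX)
        cv2.drawMarker(t,(Rr*k,Rr*k),(255,0,255),cv2.MARKER_CROSS,10,1)
        # px per mm along world x,y,z
        J=np.array([proj(im,X+d)[0]-q for d in np.eye(3)*.001]);print(n,i,q.round(1),'px/mm x,y,z',J.round(3).tolist())
        tiles.append(t)
cv2.imwrite('pics/holes.png',cv2.vconcat([cv2.hconcat(tiles[:2]),cv2.hconcat(tiles[2:])]))
E
```

```text
top 0 [207.3 236. ] px/mm x,y,z [[-0.003, -0.523], [-0.516, 0.007], [-0.118, -0.014]]
top 2 [215.2 186.5] px/mm x,y,z [[-0.002, -0.52], [-0.515, 0.01], [-0.11, -0.058]]
side 1 [274.9 382.9] px/mm x,y,z [[-0.632, -0.099], [-0.169, 0.53], [-0.04, -0.41]]
side 3 [226.  356.5] px/mm x,y,z [[-0.588, -0.089], [-0.208, 0.476], [-0.075, -0.409]]
```

View pics/holes.png

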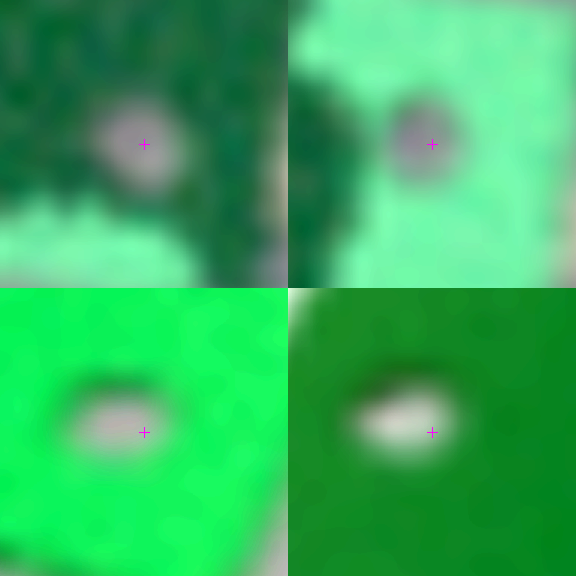

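```bash
python3 - <<'E'
from ov import *
im=load('side');im['pixels']=cv2.imread('pics/side0.png')
it=load('top');it['pixels']=cv2.imread('pics/top0.png')
def tile(im,X,k=18,Rr=8,extra=()):
    q=proj(im,X)[0];M=np.float32([[k,0,(Rr-q[0])*k],[0,k,(Rr-q[1])*k]])
    t=cv2.warpAffine(im['pixels'],M,(2*Rr*k,2*Rr*k),flags=cv2.INTER_CUBIC);t=cv2.normalize(t,None,0,255,cv2.NORM_MINMAX)
    cv2.drawMarker(t,(Rr*k,Rr*k),(255,0,255),cv2.MARKER_CROSS,10,1)
    for e in extra:
        d=(proj(im,e)[0]-q)*k+Rr*k;cv2.drawMarker(t,tuple(d.astype(int)),(0,255,255),cv2.MARKER_CROSS,10,1)
    return cv2.resize(t,(200,200),interpolation=cv2.INTER_AREA)
F=[lid+R2@(H[i]+[0,-.05]) for i in range(4)]
ps=[tile(im,np.r_[f,.026],Rr=11,extra=[np.r_[f,.043],np.r_[f,.008]]) for f in F]
pt=[tile(it,np.r_[f,.026],Rr=11,extra=[np.r_[f,.043],np.r_[f,.008]]) for f in F]
b=np.radians(-9.7);Rb=np.array([[np.cos(b),-np.sin(b)],[np.sin(b),np.cos(b)]])
hb=[np.r_[np.array([.5849,-.274])+Rb@h,.007] for h in H]
hs=[tile(im,h) for h in hb]; ht=[tile(it,h) for h in hb]
cv2.imwrite('pics/tiles1.png',cv2.vconcat([cv2.hconcat(ps),cv2.hconcat(pt)]))
cv2.imwrite('pics/tiles2.png',cv2.vconcat([cv2.hconcat(hs),cv2.hconcat(ht)]))
E
```

```text
(no output)
```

View pics/tiles1.png

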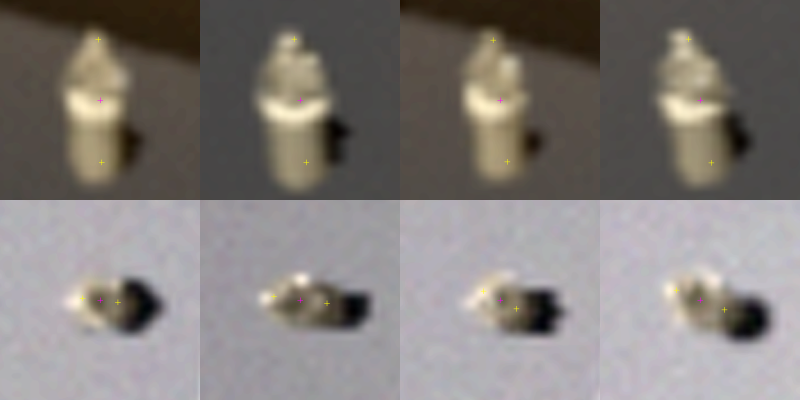

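View pics/tiles2.png

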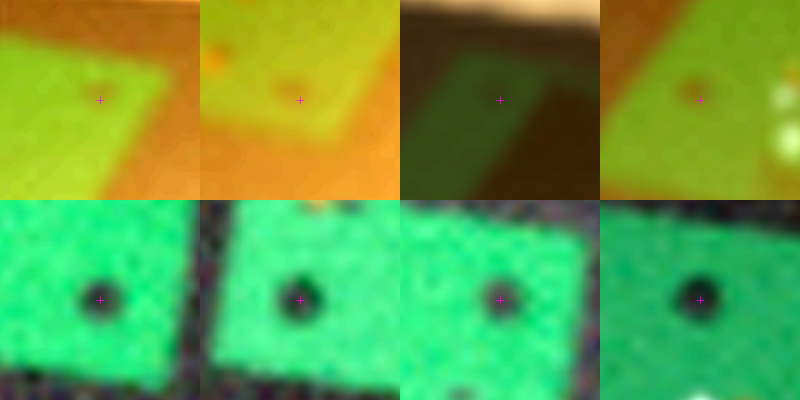

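The posts and holes agree to within about 0.5 mm relative to each other. I'll descend gently, watching the force.

Request:
{"fn": "play_rows", "kwargs": {"targets": "-0.02 -0.05 0.4 0.001 0 0 -1; 0 0 0.4 0 0 0 -1; 0 0 0 0 0 0 -1; 0 0 0 0 0 0 -1"}}

```text
time: 9.35
position: [0.5869, 0.1554, 0.2436]
tool_rot: [2.398, 2.028, 0.001]
ft_force: [-0.0, 0.1, -2.8]
grip_width: 0.458
```

```bash
cat > st.py <<'E'
from ov import *
import sys
s=ctrl.get_state();print(round(s['time'],2),s['position'].round(4),s['ft_force'].round(2),s['torque'].round(3),(s['grip_width']*87).round(1))
if len(sys.argv)>1: plan(*tgt(*map(float,sys.argv[1:5])),int(sys.argv[5]),-1)
E
python3 st.py .587 .1554 .236 -9.55 1
```

```text
Traceback (most recent call last):
  File "st.py", line 3, in <module>
    s=ctrl.get_state();print(round(s['time'],2),s['position'].round(4),s['ft_force'].round(2),s['torque'].round(3),(s['grip_width']*87).round(1))
                                                                                                                   ^^^^^^^^^^^^^^^^^^^^^^^^^^
AttributeError: 'float' object has no attribute 'round'
```

Request:
{"fn": "play_rows", "kwargs": {"targets": "0 0 0.3 0 0 0 -1; 0 0 0.3 0 0 0 -1; 0 0 0 0 0 0 -1"}}

```text
time: 9.72
position: [0.5869, 0.1554, 0.2372]
tool_rot: [2.398, 2.028, 0.001]
ft_force: [-0.4, 0.2, -3.1]
grip_width: 0.458
```

```bash
sed -i "s/(s\['grip_width'\]\*87).round(1)/round(s['grip_width']*87,1)/" st.py; python3 st.py .587 .1554 .233 -9.55 1; python3 - <<'E'
from ov import *
s=ctrl.get_state()
annotate('side','pics/side6.png',s['position'][2]-.195,s['position'],-9.55,(180,270,360,430),4)
annotate('top','pics/top6.png',s['position'][2]-.195,s['position'],-9.55,(130,140,260,270),4.6)
E
```

```text
9.72 [0.5869 0.1554 0.2372] [-0.37  0.24 -3.1 ] [-0.039 -0.119  0.006] 39.8
total rotvec [1.20091883e-03 9.31884645e-05 1.46065232e-04] shift tool [0.001 0.005 0.418] max
0.00 0.00 0.42 0.001 0.000 0.000 -1
```

View pics/side6.png

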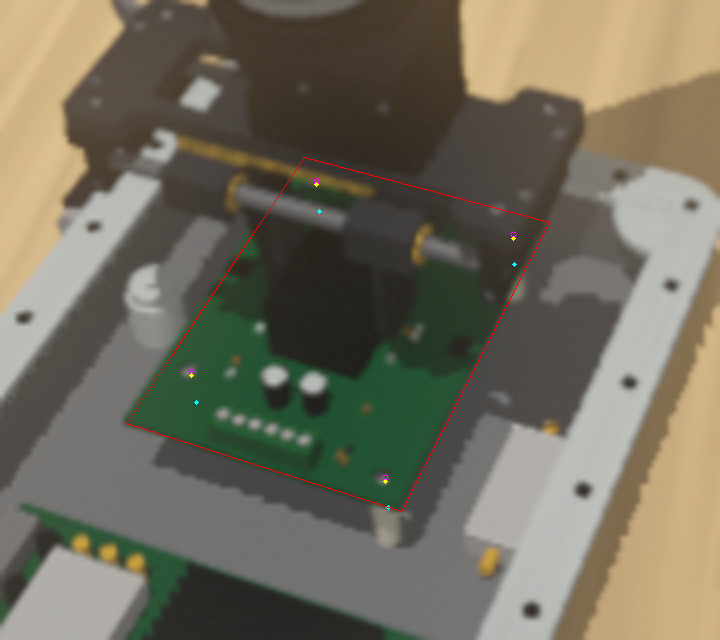

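View pics/top6.png

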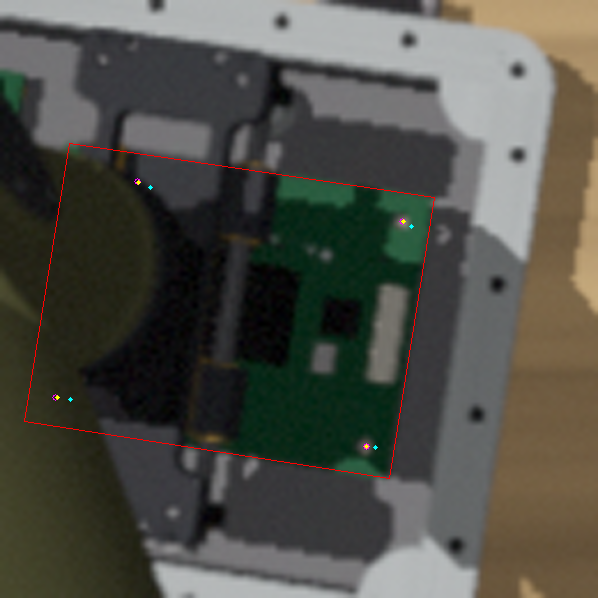

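White tips now show in the holes, at (403,221) and (367,446) in the top view and (190,372) and (385,480) in the side view. I'll continue in small steps.

Request:
{"fn": "play_rows", "kwargs": {"targets": "0 0 0.2 0 0 0 -1; 0 0 0.2 0 0 0 -1; 0 0 0 0 0 0 -1"}}

```text
time: 10.2
position: [0.5872, 0.1554, 0.2333]
tool_rot: [2.398, 2.028, 0.002]
ft_force: [0.4, 0.1, -3.2]
grip_width: 0.457
```

```bash
python3 st.py .587 .1554 .229 -9.55 1
```

```text
10.2 [0.5872 0.1554 0.2333] [ 0.36  0.14 -3.24] [-0.006 -0.043  0.01 ] 39.7
total rotvec [ 1.92440685e-03 -1.45373487e-04  4.91732102e-05] shift tool [-0.006 -0.015  0.433] max
-0.01 -0.02 0.43 0.002 -0.000 0.000 -1
```

Request:
{"fn": "play_rows", "kwargs": {"targets": "0 -0.02 0.15 0.001 0 0 -1; 0 0 0.15 0 0 0 -1; 0 0 0 0 0 0 -1"}}

```text
time: 10.58
position: [0.5869, 0.1555, 0.2301]
tool_rot: [2.398, 2.029, 0.001]
ft_force: [-0.1, 0.3, -2.1]
grip_width: 0.459
```

```bash
python3 st.py .587 .1554 .229 -9.55 1
```

```text
10.57 [0.5869 0.1555 0.2301] [-0.14  0.27 -2.11] [-0.032 -0.037 -0.043] 39.9
total rotvec [ 0.00085302 -0.00017177  0.00011491] shift tool [-0.009  0.008  0.112] max
-0.01 0.01 0.11 0.001 -0.000 0.000 -1
```

Request:
{"fn": "play_rows", "kwargs": {"targets": "0 0 0.15 0 0 0 -1; 0 0 0 0 0 0 -1; 0 0 0 0 0 0 -1"}}

```text
time: 10.95
position: [0.587, 0.1555, 0.2286]
tool_rot: [2.398, 2.029, 0.001]
ft_force: [0.9, -1.5, -2.9]
grip_width: 0.456
```

```bash
python3 st.py .587 .1554 .227 -9.55 1
```

```text
10.95 [0.587  0.1555 0.2286] [ 0.93 -1.5  -2.93] [-0.019 -0.082 -0.016] 39.6
total rotvec [ 1.02254422e-03 -2.58523221e-04  9.19867799e-05] shift tool [-0.011  0.001  0.159] max
-0.01 0.00 0.16 0.001 -0.000 0.000 -1
```

Request:
{"fn": "play_rows", "kwargs": {"targets": "0 0 0.15 0 0 0 -1; 0 0 0 0 0 0 -1; 0 0 0 0 0 0 -1"}}

```text
time: 11.32
position: [0.587, 0.1557, 0.2274]
tool_rot: [2.398, 2.029, 0.001]
ft_force: [1.1, 0.1, -1.0]
grip_width: 0.458
```

```bash
python3 st.py .587 .1554 .227 -9.55 1
```

```text
11.32 [0.587  0.1557 0.2274] [ 1.06  0.12 -0.98] [-0.05  -0.047  0.022] 39.9
total rotvec [ 0.00117273 -0.00018998  0.00033907] shift tool [-0.026  0.005  0.04 ] max
-0.03 0.00 0.04 0.001 -0.000 0.000 -1
```

Request:
{"fn": "play_rows", "kwargs": {"targets": "0 0 0.1 0 0 0 -1; 0 0 0 0 0 0 -1; 0 0 0 0 0 0 -1"}}

```text
time: 11.7
position: [0.587, 0.1558, 0.2271]
tool_rot: [2.397, 2.029, 0.001]
ft_force: [-0.7, 0.4, -0.7]
grip_width: 0.457
```

```bash
python3 st.py .587 .1554 .227 -9.55 1;python3 - <<'E'
from ov import *
s=ctrl.get_state()
annotate('side','pics/side7.png',s['position'][2]-.195,s['position'],-9.55,(200,290,330,410),5)
E
```

```text
11.7 [0.587  0.1558 0.2271] [-0.73  0.39 -0.65] [-0.068  0.135  0.013] 39.8
total rotvec [1.48894487e-03 5.53731940e-05 3.77595569e-04] shift tool [-0.039  0.002  0.012] max
-0.04 0.00 0.01 0.001 0.000 0.000 -1
```

View pics/side7.png

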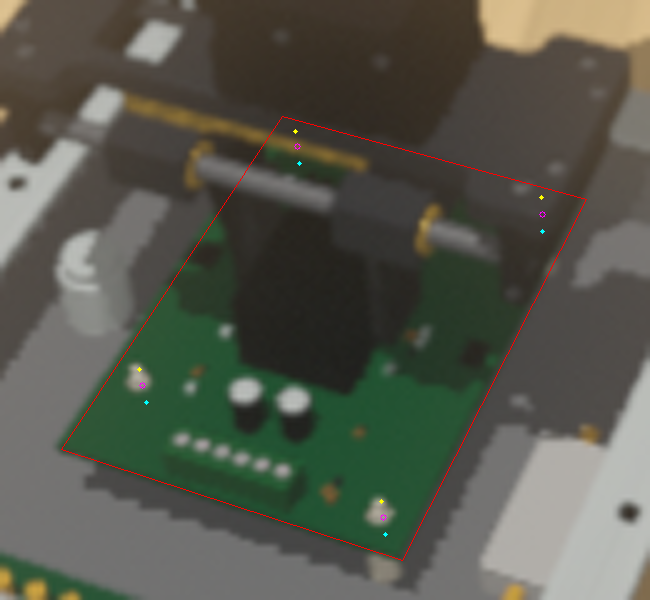

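The tips stand through the holes at (138,380) and (378,512). The board's weight has gone over to the barbs: Fz rose from -2.9 to about -0.7 N. I'll release and go up.

Request:
{"fn": "play_rows", "kwargs": {"targets": "0 0 0 0 0 0 0; 0 0 0 0 0 0 0; 0 0 0 0 0 0 0.1; 0 0 -1 0 0 0 0.1; 0 0 -2 0 0 0 0.1; 0 0 -2.5 0 0 0 0.1; 0 0 -2.5 0 0 0 0.1; 0 0 0 0 0 0 0.1"}}

```text
time: 12.75
position: [0.588, 0.1566, 0.3155]
tool_rot: [2.395, 2.027, 0.012]
ft_force: [1.1, 0.2, 0.2]
grip_width: 0.549
```

```bash
python3 st.py;python3 - <<'E'
from ov import *
tcp=[.587,.1556]
annotate('side','pics/side8.png',.0321,tcp,-9.55,(200,290,330,410),5)
annotate('top','pics/top8.png',.0321,tcp,-9.55,(130,140,260,270),4.6)
E
```

```text
12.75 [0.588  0.1566 0.3155] [1.13 0.2  0.24] [ 0.016 -0.122  0.015] 47.8
```

View pics/side8.png

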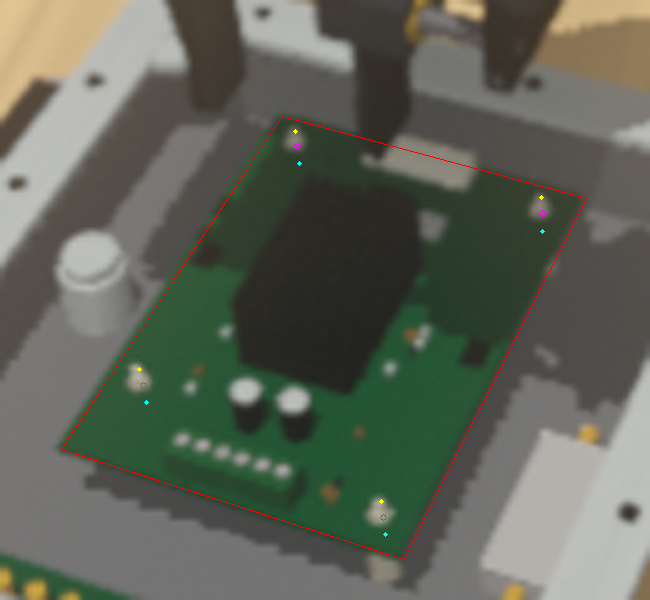

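View pics/top8.png

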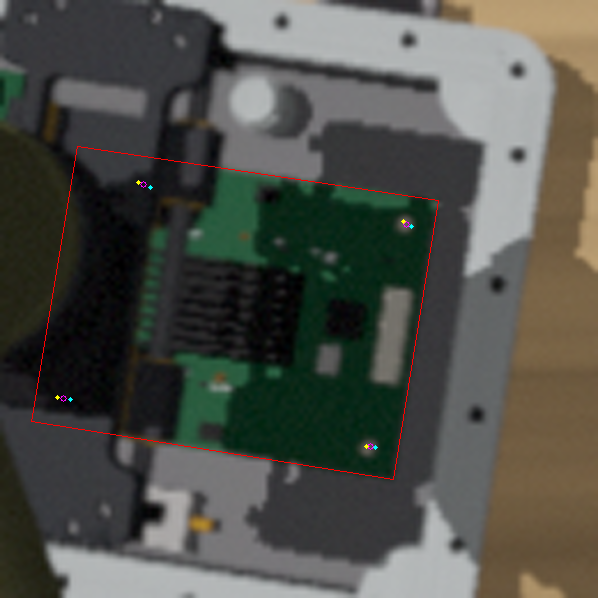

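All four tips stand in their holes, at (295,140), (540,207), (138,380) and (378,512) in the side view. Next I'll close the fingers, turn 90° so the narrow side lies across the edge strip, and go over the -x edge.

```bash
python3 st.py .5424 .1627 .26 80.45 10
```

```text
12.85 [0.5873 0.1561 0.3128] [-0.44  0.48 -0.29] [-0.099 -0.12   0.017] 48.0
total rotvec [ 0.00445746  0.00213085 -1.57012109] shift tool [-0.094 -4.557  5.258] max
-0.01 -0.46 0.53 0.000 0.000 -0.157 -1; 0.06 -0.45 0.53 0.000 0.000 -0.157 -1; 0.13 -0.44 0.53 0.000 0.000 -0.157 -1; 0.20 -0.41 0.53 0.000 0.000 -0.157 -1; 0.26 -0.37 0.53 0.000 0.000 -0.157 -1; 0.31 -0.33 0.53 0.000 0.000 -0.157 -1; 0.36 -0.27 0.53 0.000 0.000 -0.157 -1; 0.40 -0.21 0.53 0.000 0.000 -0.157 -1; 0.43 -0.15 0.53 0.000 0.000 -0.157 -1; 0.45 -0.08 0.53 0.000 0.000 -0.157 -1
```

Request:
{"fn": "play_rows", "kwargs": {"targets": "0 -0.46 0.2 0 0 -0.15 -1; 0.06 -0.45 0.2 0 0 -0.15 -1; 0.13 -0.44 0.2 0 0 -0.15 -1; 0.2 -0.41 0.2 0 0 -0.15 -1; 0.26 -0.37 0.2 0 0 -0.15 -1; 0.31 -0.33 0.2 0 0 -0.15 -1; 0.36 -0.27 0.2 0 0 -0.15 -1; 0.4 -0.21 0.2 0 0 -0.15 -1; 0.43 -0.15 0.2 0 0 -0.15 -1; 0.45 -0.08 0.2 0 0 -0.15 -1; 0 0 0 0 0 0 -1; 0 0 0 0 0 0 -1"}}

```text
time: 14.35
position: [0.536, 0.1605, 0.2803]
tool_rot: [-0.297, -3.11, 0.007]
ft_force: [-0.5, -0.8, -0.2]
grip_width: 0.003
```

```bash
python3 st.py .5424 .1627 .245 80.45 2
```

```text
14.35 [0.536  0.1605 0.2803] [-0.47 -0.78 -0.17] [ 0.096 -0.132  0.035] 0.2
total rotvec [-0.00604065 -0.01666302 -0.02369024] shift tool [-0.648  0.363  3.513] max
-0.32 0.18 1.76 -0.003 -0.008 -0.012 -1; -0.31 0.17 1.76 -0.003 -0.008 -0.012 -1
```

Request:
{"fn": "play_rows", "kwargs": {"targets": "-0.5 0.25 1 -0.003 -0.01 -0.02 -1; -0.1 0.08 1.4 -0.003 -0.006 -0.004 -1; 0 0 0.8 0 0 0 -1; 0 0 0 0 0 0 -1; 0 0 0 0 0 0 -1"}}

```text
time: 14.98
position: [0.5427, 0.1626, 0.2449]
tool_rot: [-0.263, -3.13, -0.0]
ft_force: [0.0, -0.2, 0.1]
grip_width: 0.006
```

```bash
python3 st.py .5424 .1627 .225 80.45 1; python3 - <<'E'
from ov import *
annotate('side','pics/side9.png',.0321,[.587,.1556],-9.55,(200,270,340,410),4.2)
annotate('top','pics/top9.png',.0321,[.587,.1556],-9.55,(130,140,260,270),4.6)
E
```

```text
14.97 [0.5427 0.1626 0.2449] [ 0.01 -0.17  0.11] [ 0.111 -0.181 -0.025] 0.6
total rotvec [-4.78634562e-05 -8.90146134e-04 -1.07043799e-03] shift tool [0.028 0.01  1.989] max
0.03 0.01 1.99 -0.000 -0.001 -0.001 -1
```

View pics/side9.png

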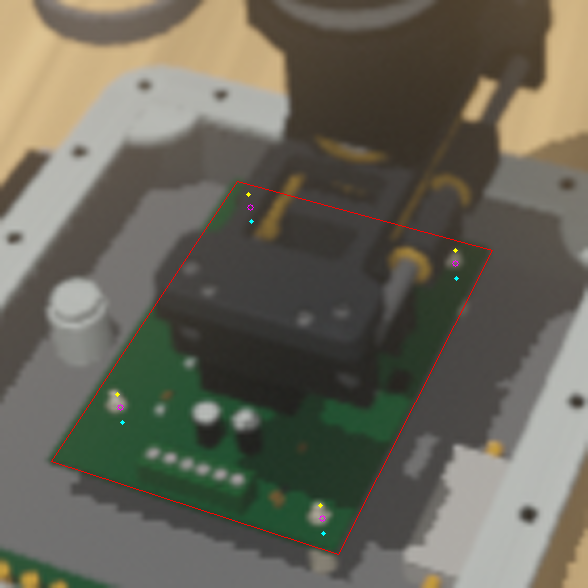

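View pics/top9.png

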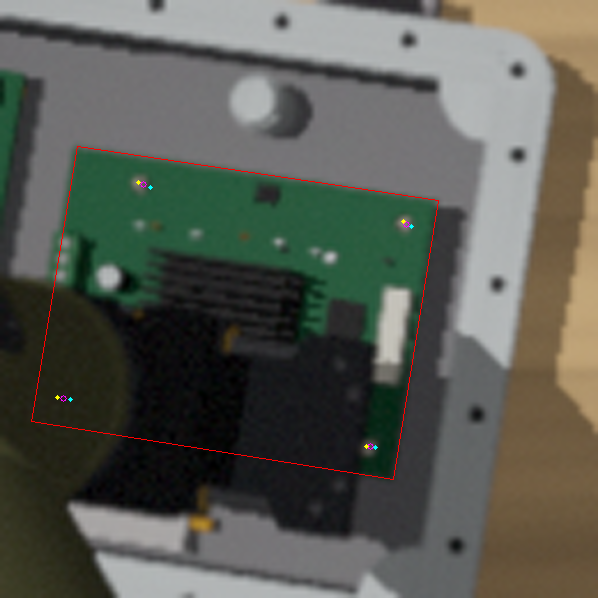

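The fingers are over the -x edge between its two posts. I'll go down to just above contact and then feel in.

Request:
{"fn": "play_rows", "kwargs": {"targets": "0.02 0 0.7 0 -0.001 -0.001 -1; 0 0 0.7 0 0 0 -1; 0 0 0.5 0 0 0 -1; 0 0 0 0 0 0 -1; 0 0 0 0 0 0 -1"}}

```text
time: 15.7
position: [0.5427, 0.1624, 0.2251]
tool_rot: [0.262, 3.129, -0.0]
ft_force: [0.0, 0.9, -0.7]
grip_width: 0.002
```

```bash
python3 st.py .5424 .1627 .22 80.45 1
```

```text
15.7 [0.5427 0.1624 0.2251] [ 0.    0.93 -0.66] [ 0.058 -0.131 -0.012] 0.2
total rotvec [ 2.93295145e-06  1.22093576e-03 -5.06863402e-04] shift tool [0.033 0.021 0.51 ] max
0.03 0.02 0.51 0.000 0.001 -0.001 -1
```

Request:
{"fn": "play_rows", "kwargs": {"targets": "0.03 0.02 0.2 0 0.001 0 -1; 0 0 0.15 0 0 0 -1; 0 0 0 0 0 0 -1; 0 0 0 0 0 0 -1"}}

```text
time: 16.2
position: [0.5425, 0.1628, 0.2217]
tool_rot: [0.262, 3.13, 0.0]
ft_force: [0.1, 0.7, -0.1]
grip_width: 0.004
```

Request:
{"fn": "play_rows", "kwargs": {"targets": "0 0 0.15 0 0 0 -1; 0 0 0 0 0 0 -1"}}

```text
time: 16.45
position: [0.5426, 0.1628, 0.2202]
tool_rot: [0.262, 3.13, 0.0]
ft_force: [0.3, 0.7, -0.1]
grip_width: 0.004
```

Request:
{"fn": "play_rows", "kwargs": {"targets": "0 0 0.12 0 0 0 -1; 0 0 0 0 0 0 -1"}}

```text
time: 16.7
position: [0.5427, 0.1629, 0.2194]
tool_rot: [0.262, 3.129, 0.0]
ft_force: [-0.4, -0.3, 0.1]
grip_width: 0.005
```

Request:
{"fn": "play_rows", "kwargs": {"targets": "0 0 0.12 0 0 0 -1; 0 0 0 0 0 0 -1"}}

```text
time: 16.95
position: [0.5427, 0.1631, 0.2187]
tool_rot: [0.262, 3.129, -0.001]
ft_force: [-1.1, -0.0, 1.7]
grip_width: 0.005
```

Request:
{"fn": "play_rows", "kwargs": {"targets": "0 0 0.1 0 0 0 -1; 0 0 0 0 0 0 -1"}}

```text
time: 17.2
position: [0.5428, 0.1631, 0.2182]
tool_rot: [0.262, 3.129, -0.001]
ft_force: [-2.2, -0.6, 2.0]
grip_width: 0.008
```

Request:
{"fn": "play_rows", "kwargs": {"targets": "0 0 0.1 0 0 0 -1; 0 0 0 0 0 0 -1"}}

```text
time: 17.45
position: [0.5428, 0.1632, 0.2176]
tool_rot: [0.262, 3.129, -0.002]
ft_force: [-1.5, 0.1, 2.1]
grip_width: 0.003
```

Request:
{"fn": "play_rows", "kwargs": {"targets": "0 0 0.12 0 0 0 -1; 0 0 0.05 0 0 0 -1"}}

```text
time: 17.7
position: [0.5427, 0.1633, 0.2158]
tool_rot: [0.262, 3.129, -0.002]
ft_force: [-1.4, 0.5, 2.3]
grip_width: 0.008
```

Request:
{"fn": "play_rows", "kwargs": {"targets": "0 0 0.12 0 0 0 -1; 0 0 0.05 0 0 0 -1"}}

```text
time: 17.95
position: [0.5429, 0.1632, 0.2137]
tool_rot: [0.262, 3.129, -0.001]
ft_force: [-1.4, -0.0, 5.3]
grip_width: 0.004
```

Request:
{"fn": "play_rows", "kwargs": {"targets": "0 0 0.12 0 0 0 -1; 0 0 0.05 0 0 0 -1"}}

```text
time: 18.2
position: [0.543, 0.1635, 0.2136]
tool_rot: [0.262, 3.129, -0.004]
ft_force: [-3.4, 0.1, 7.7]
grip_width: -0.0
```

```bash
python3 - <<'E'
from ov import *
annotate('side','pics/side10.png',.0321,[.587,.1556],-9.55,(200,270,340,410),4.2)
annotate('top','pics/top10.png',.0321,[.587,.1556],-9.55,(130,140,260,270),4.6)
E
```

```text
(no output)
```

View pics/side10.png

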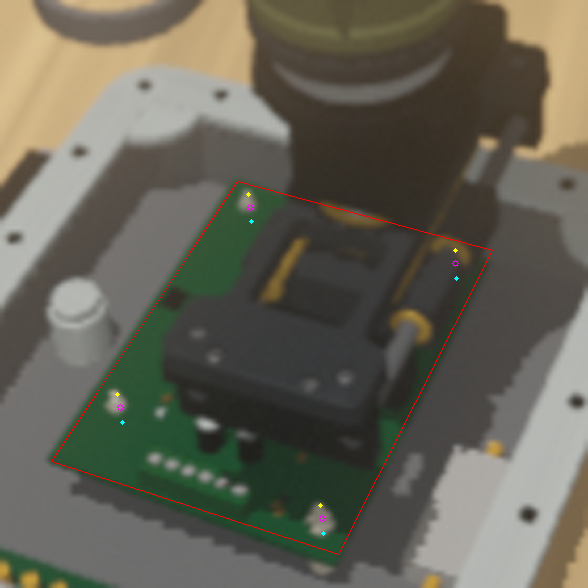

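View pics/top10.png

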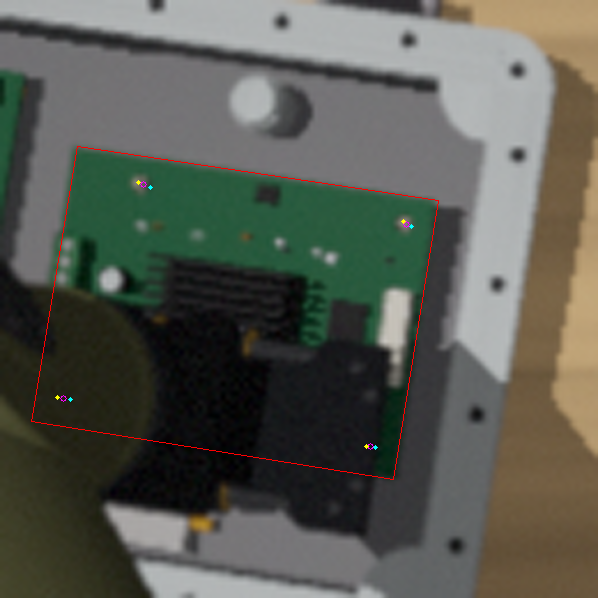

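Corner 1 at (320,520) has gone down, with more of the post showing above the board. The force is 7.7 N and I'll keep pressing gently.

Request:
{"fn": "play_rows", "kwargs": {"targets": "0 0 0.12 0 0 0 -1; 0 0 0.1 0 0 0 -1"}}

```text
time: 18.55
position: [0.543, 0.1639, 0.2135]
tool_rot: [0.262, 3.129, -0.006]
ft_force: [-2.6, -1.0, 10.9]
grip_width: 0.003
```

Request:
{"fn": "play_rows", "kwargs": {"targets": "0 0 0.14 0 0 0 -1; 0 0 0.12 0 0 0 -1"}}

```text
time: 18.8
position: [0.5431, 0.1643, 0.2135]
tool_rot: [0.263, 3.129, -0.01]
ft_force: [-4.2, -2.0, 12.1]
grip_width: 0.008
```

Hard stop at TCP z 0.2135: the force went from 5 to 12 N with no travel. I'll back off and look whether this edge has snapped.

Request:
{"fn": "play_rows", "kwargs": {"targets": "0 0 -0.5 0 0 0.005 -1; 0 0 -1.5 0 0 0.005 -1; 0 0 -2 0 0 0 -1; 0 0 -2 0 0 0 -1; 0 0 0 0 0 0 -1; 0 0 0 0 0 0 -1"}}

```text
time: 19.55
position: [0.5433, 0.1647, 0.278]
tool_rot: [0.279, 3.125, -0.009]
ft_force: [0.2, 0.7, -0.5]
grip_width: 0.007
```

```bash
python3 st.py .6295 .1379 .26 80.45 3; python3 - <<'E'
from ov import *
annotate('side','pics/side11.png',.0321,[.587,.1556],-9.55,(200,290,330,410),5)
im=load('side')
F=[lid+R2@(H[i]+[0,-.05]) for i in range(4)]
def tile(im,X,k=16,Rr=11,extra=()):
    q=proj(im,X)[0];M=np.float32([[k,0,(Rr-q[0])*k],[0,k,(Rr-q[1])*k]])
    t=cv2.warpAffine(im['pixels'],M,(2*Rr*k,2*Rr*k),flags=cv2.INTER_CUBIC);t=cv2.normalize(t,None,0,255,cv2.NORM_MINMAX)
    for e in extra:
        d=(proj(im,e)[0]-q)*k+Rr*k;cv2.drawMarker(t,tuple(d.astype(int)),(0,255,255),cv2.MARKER_CROSS,6,1)
    return cv2.resize(t,(290,290),interpolation=cv2.INTER_AREA)
ts=[tile(im,np.r_[f,.03],extra=[np.r_[f,.043],np.r_[f,.029],np.r_[f,.035]]) for f in F]
cv2.imwrite('pics/t11.png',cv2.vconcat([cv2.hconcat(ts[:2]),cv2.hconcat(ts[2:])]))
E
```

```text
19.55 [0.5433 0.1647 0.278 ] [ 0.2   0.68 -0.51] [ 0.115 -0.177 -0.069] 0.6
total rotvec [-0.00517573  0.0047401  -0.01139142] shift tool [-8.945 -1.099  1.848] max
-2.98 -0.37 0.62 -0.002 0.002 -0.004 -1; -2.98 -0.38 0.61 -0.002 0.002 -0.004 -1; -2.98 -0.39 0.61 -0.002 0.002 -0.004 -1
```

View pics/side11.png

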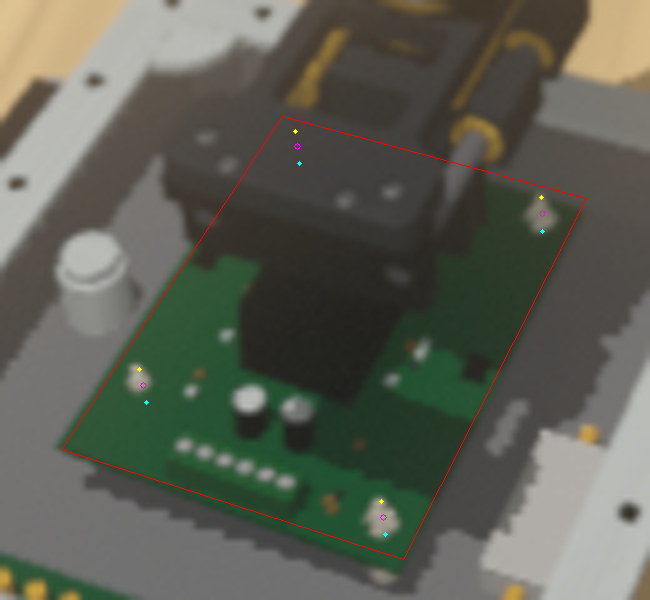

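View pics/t11.png

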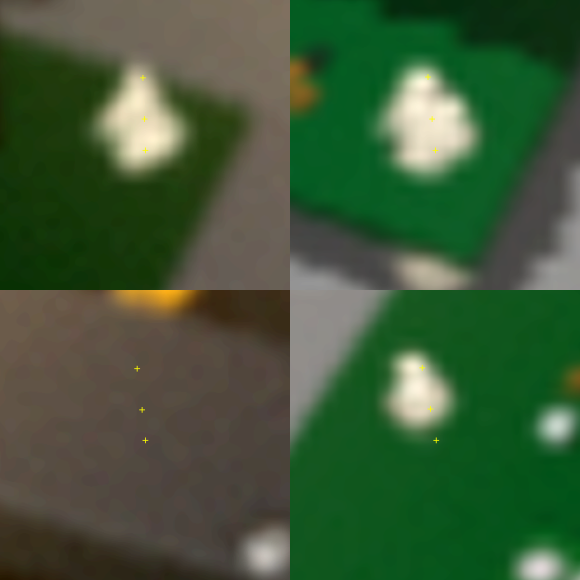

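In the side tiles posts 0 and 1 show both barbs spread above the board at (140,125) and (430,125), so the -x edge is through. Next is the +x edge.

Request:
{"fn": "play_rows", "kwargs": {"targets": "-2 -0.25 0 -0.002 0.002 -0.004 -1; -2.8 -0.35 0 -0.002 0.002 -0.004 -1; -2.5 -0.35 0 -0.001 0.001 -0.003 -1; -1.2 -0.15 0 0 0 0 -1; 0 0 0 0 0 0 -1; 0 0 0 0 0 0 -1"}}

```text
time: 20.35
position: [0.625, 0.1394, 0.274]
tool_rot: [-0.257, -3.123, 0.002]
ft_force: [0.1, -0.1, -0.0]
grip_width: 0.003
```

```bash
python3 st.py .6295 .1379 .24 80.45 2
```

```text
20.35 [0.625  0.1394 0.274 ] [ 0.05 -0.08 -0.05] [ 0.116 -0.155 -0.026] 0.3
total rotvec [-0.00219132 -0.00765864  0.00246937] shift tool [-0.496 -0.066  3.397] max
-0.25 -0.03 1.70 -0.001 -0.004 0.001 -1; -0.24 -0.03 1.70 -0.001 -0.004 0.001 -1
```

Request:
{"fn": "play_rows", "kwargs": {"targets": "-0.4 -0.05 0.8 -0.002 -0.005 0.002 -1; -0.08 -0.01 1.2 0 -0.002 0 -1; 0 0 1 0 0 0 -1; 0 0 0.5 0 0 0 -1; 0 0 0 0 0 0 -1; 0 0 0 0 0 0 -1"}}

```text
time: 21.1
position: [0.6279, 0.1389, 0.236]
tool_rot: [-0.257, -3.129, 0.002]
ft_force: [0.4, -0.2, 1.0]
grip_width: 0.001
```

```bash
python3 st.py .6295 .1379 .222 80.45 1;  python3 - <<'E'
from ov import *
annotate('side','pics/side12.png',.0321,[.587,.1556],-9.55,(200,270,340,410),4.2)
E
```

```text
21.1 [0.6279 0.1389 0.236 ] [ 0.41 -0.2   0.96] [ 0.085 -0.131  0.034] 0.1
total rotvec [-0.00113901 -0.0015326   0.00273514] shift tool [-0.172 -0.074  1.405] max
-0.17 -0.07 1.40 -0.001 -0.002 0.003 -1
```

View pics/side12.png

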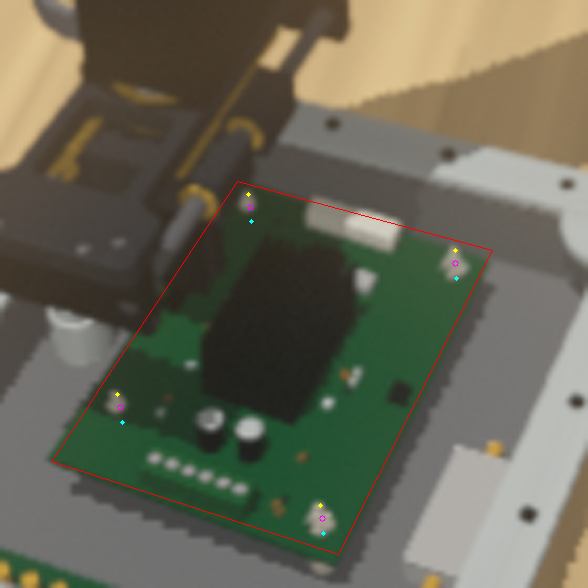

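Request:
{"fn": "play_rows", "kwargs": {"targets": "-0.17 -0.07 0.5 -0.001 -0.001 0.002 -1; 0 0 0.5 0 0 0 -1; 0 0 0.25 0 0 0 -1; 0 0 0 0 0 0 -1; 0 0 0 0 0 0 -1"}}

```text
time: 21.78
position: [0.6299, 0.1378, 0.2232]
tool_rot: [0.261, 3.13, 0.0]
ft_force: [-0.2, 0.3, 0.1]
grip_width: 0.004
```

Request:
{"fn": "play_rows", "kwargs": {"targets": "0 0 0.12 0 0 0 -1; 0 0 0.1 0 0 0 -1"}}

```text
time: 22.02
position: [0.63, 0.1379, 0.2212]
tool_rot: [0.261, 3.13, 0.0]
ft_force: [0.3, 0.9, -1.0]
grip_width: 0.005
```

Request:
{"fn": "play_rows", "kwargs": {"targets": "0 0 0.12 0 0 0 -1; 0 0 0.08 0 0 0 -1"}}

```text
time: 22.28
position: [0.6301, 0.138, 0.2195]
tool_rot: [0.261, 3.129, 0.0]
ft_force: [-1.6, -0.3, 3.9]
grip_width: 0.001
```

Request:
{"fn": "play_rows", "kwargs": {"targets": "0 0 0.12 0 0 0 -1; 0 0 0.08 0 0 0 -1"}}

```text
time: 22.52
position: [0.6302, 0.1381, 0.2185]
tool_rot: [0.261, 3.129, -0.0]
ft_force: [-1.3, -1.5, 4.8]
grip_width: 0.006
```

Request:
{"fn": "play_rows", "kwargs": {"targets": "0 0 0.12 0 0 0 -1; 0 0 0.08 0 0 0 -1"}}

```text
time: 22.78
position: [0.6302, 0.1382, 0.2175]
tool_rot: [0.261, 3.128, -0.001]
ft_force: [-2.8, -0.9, 6.7]
grip_width: 0.003
```

Request:
{"fn": "play_rows", "kwargs": {"targets": "0 0 0.12 0 0 0 -1; 0 0 0.1 0 0 0 -1"}}

```text
time: 23.02
position: [0.6302, 0.1383, 0.2155]
tool_rot: [0.261, 3.128, -0.001]
ft_force: [-1.7, -0.2, 2.6]
grip_width: 0.004
```

Resistance rose to 6.7 N and then dropped with a 2 mm jump. I'll carry on to the hard stop.

Request:
{"fn": "play_rows", "kwargs": {"targets": "0 0 0.12 0 0 0 -1; 0 0 0.06 0 0 0 -1"}}

```text
time: 23.28
position: [0.6302, 0.1382, 0.2129]
tool_rot: [0.261, 3.128, -0.001]
ft_force: [-0.6, -0.9, 4.3]
grip_width: 0.003
```

Request:
{"fn": "play_rows", "kwargs": {"targets": "0 0 0.1 0 0 0 -1; 0 0 0.06 0 0 0 -1"}}

```text
time: 23.52
position: [0.6303, 0.1384, 0.2129]
tool_rot: [0.261, 3.129, -0.003]
ft_force: [-2.5, -1.0, 4.8]
grip_width: 0.005
```

Request:
{"fn": "play_rows", "kwargs": {"targets": "0 0 0.12 0 0 0 -1; 0 0 0.1 0 0 0 -1"}}

```text
time: 23.78
position: [0.6303, 0.1386, 0.2128]
tool_rot: [0.261, 3.128, -0.005]
ft_force: [-2.9, -1.1, 8.4]
grip_width: 0.01
```

Hard stop at 0.2129, against 0.2135 on the other edge. I'll back off well clear and inspect.

Request:
{"fn": "play_rows", "kwargs": {"targets": "0 0 -0.5 0 0 0.003 -1; 0 0 -2 0 0 0.003 -1; 0 0 -4 0 0 0 -1; 0 0 -5 0 0 0 -1; 0 0 -5 0 0 0 -1; 0 0 -4 0 0 0 -1; 0 0 0 0 0 0 -1; 0 0 0 0 0 0 -1"}}

```text
time: 24.78
position: [0.6291, 0.14, 0.4295]
tool_rot: [0.269, 3.124, -0.0]
ft_force: [-0.5, 0.4, 0.0]
grip_width: 0.002
```

```bash
python3 st.py; cat > tiles.py <<'E'
from ov import *
import sys
n=sys.argv[1]
annotate('side',f'pics/side{n}.png',.0265,[.587,.1556],-9.55,(200,290,330,410),5)
annotate('top',f'pics/top{n}.png',.0265,[.587,.1556],-9.55,(130,140,260,270),4.6)
F=[lid+R2@(H[i]+[0,-.05]) for i in range(4)]
def tile(im,X,k=16,Rr=11,extra=()):
    q=proj(im,X)[0];M=np.float32([[k,0,(Rr-q[0])*k],[0,k,(Rr-q[1])*k]])
    t=cv2.warpAffine(im['pixels'],M,(2*Rr*k,2*Rr*k),flags=cv2.INTER_CUBIC);t=cv2.normalize(t,None,0,255,cv2.NORM_MINMAX)
    return cv2.resize(t,(200,200),interpolation=cv2.INTER_AREA)
r=[cv2.hconcat([tile(load(c),np.r_[f,.03]) for f in F]) for c in('side','top')]
cv2.imwrite(f'pics/t{n}.png',cv2.vconcat(r))
P=cloud(load('top'));im=load('top')
b=np.radians(-9.55);
for l in [(-55,-40),(-55,40),(55,-40),(55,30),(40,-60),(-40,-60),(40,60),(-40,60)]:
    X=np.r_[lid+R2@(np.array(l)/1000+[0,-.05]),.03];u,v=proj(im,X)[0].round().astype(int);print(l,np.median(P[v-2:v+3,u-2:u+3,2]).round(4))
E
python3 tiles.py 13
```

```text
24.77 [0.6291 0.14   0.4295] [-0.46  0.37  0.02] [ 0.065 -0.149 -0.042] 0.2
(-55, -40) 0.0317
(-55, 40) 0.031
(55, -40) 0.0314
(55, 30) 0.3611
(40, -60) 0.032
(-40, -60) 0.0319
(40, 60) 0.3387
(-40, 60) 0.0318
```

View pics/side13.png

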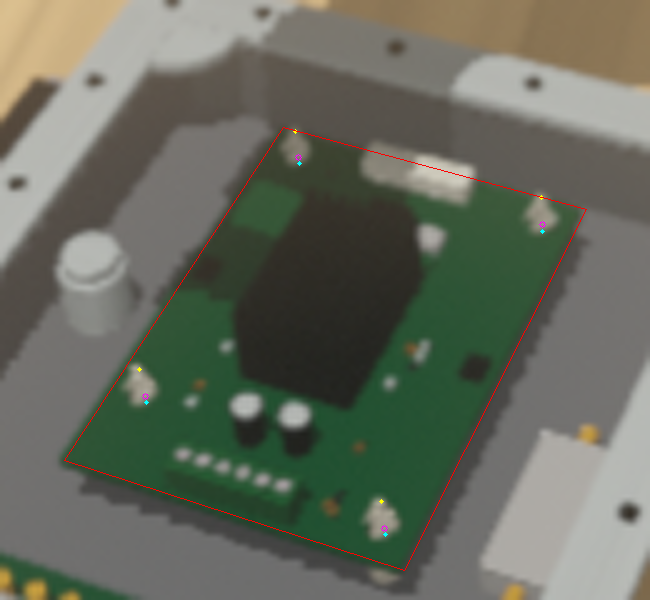

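View pics/t13.png

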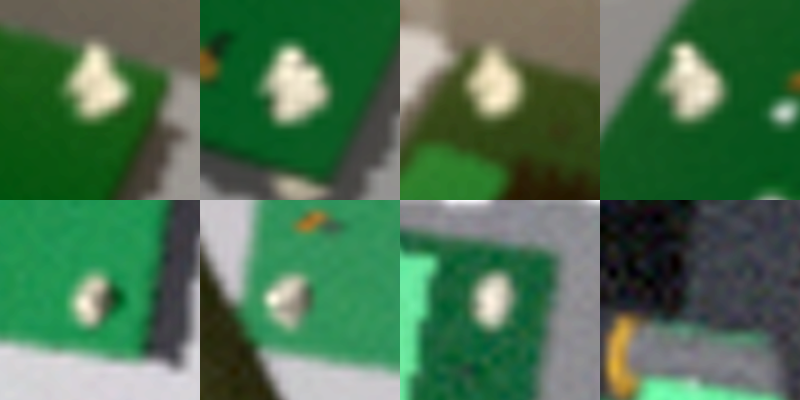

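All four supports show the spread barbs above the board, and the board top is level at the points seen (0.031–0.032 raw). The arm still hides corner 3 from the top, so I'll move away and check again.

Request:
{"fn": "play_rows", "kwargs": {"targets": "0 -3 0 0 0 0 -1; 0 -4 0 0 0 0 -1; 0 -5 0 0 0 0 -1; 0 -5 0 0 0 0 -1; 0 -5 0 0 0 0 -1; 0 -4 0 0 0 0 -1; 0 -2 0 0 0 0 -1; 0 0 0 0 0 0 -1; 0 0 0 0 0 0 -1"}}

```text
time: 26.0
position: [0.5785, -0.1419, 0.4178]
tool_rot: [-0.258, -3.119, -0.009]
ft_force: [0.4, 0.4, 0.4]
grip_width: 0.004
```

```bash
python3 st.py; python3 tiles.py 14; python3 - <<'E'
from ov import *
im=load('side');P=cloud(im)
for l in [(-40,-68),(-40,60),(40,-68),(40,55),(55,60),(55,-50),(-55,-50),(-55,50)]:
    X=np.r_[lid+R2@(np.array(l)/1000+[0,-.05]),.03];u,v=proj(im,X)[0].round().astype(int);print('side',l,np.median(P[v-2:v+3,u-2:u+3,2]).round(4))
cv2.imwrite('pics/top14f.png',load('top')['pixels']);
E
```

```text
26.0 [ 0.5785 -0.1419  0.4178] [0.39 0.44 0.36] [ 0.092 -0.218 -0.012] 0.3
(-55, -40) 0.0324
(-55, 40) 0.0315
(55, -40) 0.0309
(55, 30) 0.0316
(40, -60) 0.032
(-40, -60) 0.0315
(40, 60) 0.0315
(-40, 60) 0.0321
side (-40, -68) 0.0321
side (-40, 60) 0.0311
side (40, -68) 0.0318
side (40, 55) 0.0314
side (55, 60) 0.0313
side (55, -50) 0.0315
side (-55, -50) 0.0313
side (-55, 50) 0.031
```

View pics/top14f.png

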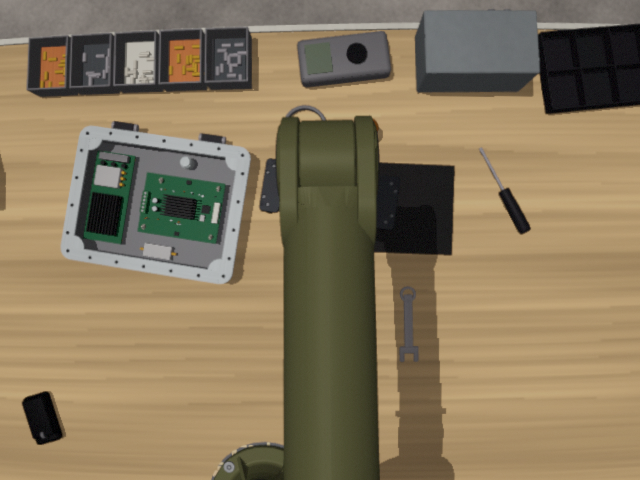

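View pics/t14.png

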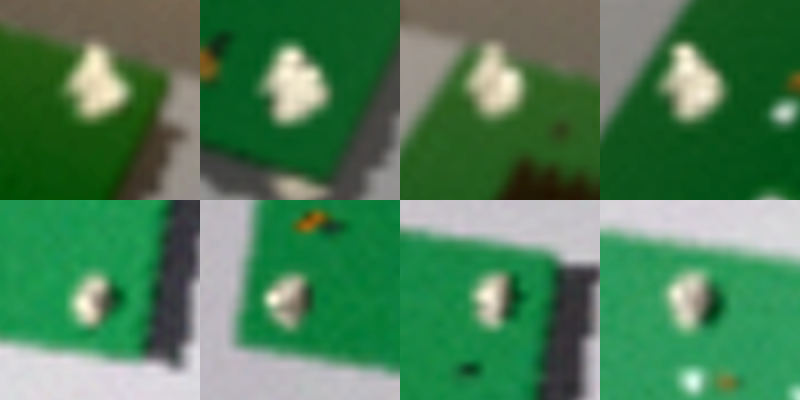

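The board is level on all sides to within depth noise of about 1 mm, and nothing else has moved: cap at (188,162), filter at (157,251). The +x edge was only loaded to 8.4 N at its stop. To be sure, I'll press corners 2 and 3 lightly one at a time.

```bash
python3 st.py .6252 .1062 .30 80.45 8
```

```text
26.1 [ 0.5786 -0.1417  0.418 ] [-0.24  0.98  0.08] [ 0.055 -0.179  0.009] 0.2
total rotvec [ 0.00405725 -0.01203161  0.00203703] shift tool [-0.678 25.169 11.893] max
-0.08 3.15 1.49 0.001 -0.002 0.000 -1; -0.08 3.15 1.49 0.001 -0.002 0.000 -1; -0.08 3.15 1.48 0.001 -0.002 0.000 -1; -0.08 3.15 1.48 0.001 -0.002 0.000 -1; -0.07 3.15 1.48 0.001 -0.002 0.000 -1; -0.07 3.15 1.48 0.001 -0.002 0.000 -1; -0.07 3.15 1.48 0.001 -0.002 0.000 -1; -0.06 3.15 1.48 0.001 -0.002 0.000 -1
```

Request:
{"fn": "play_rows", "kwargs": {"targets": "-0.05 2 0.8 0.001 -0.002 0 -1; -0.08 3.5 1.5 0.001 -0.002 0 -1; -0.08 4 1.7 0.001 -0.002 0 -1; -0.08 4 1.7 0 -0.002 0 -1; -0.08 4 1.7 0 -0.002 0 -1; -0.08 3 1.4 0 -0.002 0 -1; -0.05 2 1 0 0 0 -1; 0 1 0.6 0 0 0 -1; 0 0 0 0 0 0 -1; 0 0 0 0 0 0 -1"}}

```text
time: 27.35
position: [0.6209, 0.1112, 0.3142]
tool_rot: [0.228, 3.128, 0.007]
ft_force: [0.1, -0.1, 0.9]
grip_width: 0.005
```

```bash
python3 st.py .6252 .1062 .25 80.45 3
```

```text
27.35 [0.6209 0.1112 0.3142] [ 0.12 -0.06  0.93] [ 0.017 -0.16   0.017] 0.5
total rotvec [0.00484907 0.00488729 0.02139618] shift tool [-0.468 -0.464  6.421] max
-0.16 -0.15 2.14 0.002 0.002 0.007 -1; -0.16 -0.15 2.14 0.002 0.002 0.007 -1; -0.17 -0.15 2.14 0.002 0.002 0.007 -1
```

Request:
{"fn": "play_rows", "kwargs": {"targets": "-0.3 -0.3 1.5 0.002 0.002 0.012 -1; -0.15 -0.12 2 0.002 0.002 0.006 -1; 0 0 2 0 0 0 -1; 0 0 1.5 0 0 0 -1; 0 0 0.5 0 0 0 -1; 0 0 0 0 0 0 -1; 0 0 0 0 0 0 -1"}}

```text
time: 28.22
position: [0.6254, 0.1026, 0.2331]
tool_rot: [-0.266, -3.13, 0.002]
ft_force: [0.2, 0.1, 0.7]
grip_width: 0.0
```

```bash
python3 st.py .6252 .1062 .216 80.45 1
```

```text
28.23 [0.6254 0.1026 0.2331] [0.21 0.05 0.65] [ 0.106 -0.209 -0.018] 0.0
total rotvec [-0.00113522 -0.00032917 -0.00263177] shift tool [0.084 0.352 1.71 ] max
0.08 0.35 1.71 -0.001 -0.000 -0.003 -1
```

Request:
{"fn": "play_rows", "kwargs": {"targets": "0.06 0.3 0.5 0 0 -0.002 -1; 0 0.05 0.6 0 0 0 -1; 0 0 0.3 0 0 0 -1; 0 0 0 0 0 0 -1; 0 0 0 0 0 0 -1"}}

```text
time: 28.85
position: [0.6259, 0.1069, 0.2195]
tool_rot: [0.262, 3.129, -0.001]
ft_force: [-0.3, 0.3, 0.0]
grip_width: 0.002
```

Request:
{"fn": "play_rows", "kwargs": {"targets": "0 0 0.15 0 0 0 -1; 0 0 0.1 0 0 0 -1"}}

```text
time: 29.1
position: [0.626, 0.1068, 0.2171]
tool_rot: [0.262, 3.128, -0.001]
ft_force: [-0.3, -1.1, -0.3]
grip_width: 0.003
```

Request:
{"fn": "play_rows", "kwargs": {"targets": "0 0 0.12 0 0 0 -1; 0 0 0.1 0 0 0 -1"}}

```text
time: 29.35
position: [0.626, 0.1067, 0.2148]
tool_rot: [0.262, 3.128, -0.001]
ft_force: [-0.8, -0.2, -0.6]
grip_width: 0.009
```

Request:
{"fn": "play_rows", "kwargs": {"targets": "0 0 0.12 0 0 0 -1; 0 0 0.08 0 0 0 -1"}}

```text
time: 29.6
position: [0.6261, 0.1067, 0.2129]
tool_rot: [0.262, 3.128, -0.001]
ft_force: [-1.6, -1.3, 5.0]
grip_width: 0.008
```

Request:
{"fn": "play_rows", "kwargs": {"targets": "0 0 0.12 0 0 0 -1; 0 0 0.08 0 0 0 -1"}}

```text
time: 29.85
position: [0.6261, 0.107, 0.2129]
tool_rot: [0.262, 3.128, -0.003]
ft_force: [-2.0, 0.1, 5.0]
grip_width: 0.007
```

Request:
{"fn": "play_rows", "kwargs": {"targets": "0 0 0.12 0 0 0 -1; 0 0 0.1 0 0 0 -1"}}

```text
time: 30.1
position: [0.6261, 0.1073, 0.2129]
tool_rot: [0.262, 3.128, -0.006]
ft_force: [-2.2, -1.6, 6.4]
grip_width: 0.007
```

Request:
{"fn": "play_rows", "kwargs": {"targets": "0 0 0.2 0 0 0.003 -1; 0 0 0.2 0 0 0.002 -1"}}

```text
time: 30.35
position: [0.6261, 0.1077, 0.2127]
tool_rot: [0.27, 3.127, -0.01]
ft_force: [-5.2, -1.3, 12.9]
grip_width: 0.002
```

Request:
{"fn": "play_rows", "kwargs": {"targets": "0 0 0.28 0 0 0 -1; 0 0 0.28 0 0 0 -1"}}

```text
time: 30.6
position: [0.6262, 0.1084, 0.2127]
tool_rot: [0.271, 3.127, -0.015]
ft_force: [-7.0, -3.3, 18.5]
grip_width: 0.007
```

Corner 2 held solid at 0.2127 under 18.5 N, well above the barb force, so it is home. Corner 3 is next.

Request:
{"fn": "play_rows", "kwargs": {"targets": "0 0 -0.5 0 0 0 -1; 0 0 -1.2 0 0.008 -0.003 -1; 0 0 -1.2 0 0.006 -0.003 -1; 0 0 0 0 0 0 -1; 0 0 0 0 0 0 -1"}}

```text
time: 31.22
position: [0.6265, 0.1087, 0.244]
tool_rot: [-0.26, -3.12, 0.012]
ft_force: [0.7, 0.5, -0.2]
grip_width: 0.002
```

```bash
python3 st.py .6362 .1713 .24 80.45 2
```

```text
31.23 [0.6265 0.1087 0.244 ] [ 0.71  0.53 -0.24] [ 0.054 -0.175 -0.022] 0.2
total rotvec [-0.00872042 -0.00987911  0.00042258] shift tool [0.077 6.336 0.347] max
0.04 3.17 0.17 -0.004 -0.005 0.000 -1; 0.04 3.17 0.19 -0.004 -0.005 0.000 -1
```

Request:
{"fn": "play_rows", "kwargs": {"targets": "0.02 1.8 0 -0.003 -0.004 0 -1; 0.03 2.2 0.1 -0.003 -0.004 0 -1; 0.02 1.6 0.1 -0.002 -0.002 0 -1; 0 0.5 0.1 0 0 0 -1; 0 0 0 0 0 0 -1; 0 0 0 0 0 0 -1"}}

```text
time: 31.98
position: [0.6357, 0.1736, 0.2387]
tool_rot: [-0.259, -3.129, -0.0]
ft_force: [-0.3, 0.2, -0.1]
grip_width: 0.01
```

```bash
python3 st.py .6362 .1713 .217 80.45 1
```

```text
31.98 [0.6357 0.1736 0.2387] [-0.33  0.18 -0.06] [ 0.065 -0.12   0.017] 0.9
total rotvec [-3.10043489e-05 -2.03299473e-03  1.58843145e-03] shift tool [-0.092 -0.214  2.17 ] max
-0.09 -0.21 2.17 -0.000 -0.002 0.002 -1
```

Request:
{"fn": "play_rows", "kwargs": {"targets": "-0.08 -0.2 0.6 0 -0.001 0.001 -1; 0 0 0.7 0 0 0 -1; 0 0 0.6 0 0 0 -1; 0 0 0 0 0 0 -1; 0 0 0 0 0 0 -1"}}

```text
time: 32.6
position: [0.6365, 0.1688, 0.2178]
tool_rot: [-0.266, -3.129, 0.002]
ft_force: [0.8, 0.3, 0.2]
grip_width: 0.009
```

Request:
{"fn": "play_rows", "kwargs": {"targets": "0 0 0.12 0 0 0 -1; 0 0 0.1 0 0 0 -1"}}

```text
time: 32.85
position: [0.6366, 0.169, 0.2159]
tool_rot: [-0.265, -3.129, 0.002]
ft_force: [-0.6, 0.5, 0.5]
grip_width: 0.005
```

Request:
{"fn": "play_rows", "kwargs": {"targets": "0 0 0.12 0 0 0 -1; 0 0 0.1 0 0 0 -1"}}

```text
time: 33.1
position: [0.6366, 0.1691, 0.2137]
tool_rot: [-0.265, -3.13, 0.002]
ft_force: [0.6, -1.3, -0.1]
grip_width: 0.008
```

Request:
{"fn": "play_rows", "kwargs": {"targets": "0 0 0.1 0 0 0 -1; 0 0 0.08 0 0 0 -1"}}

```text
time: 33.35
position: [0.6367, 0.1693, 0.2129]
tool_rot: [-0.265, -3.13, 0.003]
ft_force: [-3.1, -0.9, 7.5]
grip_width: 0.005
```

Request:
{"fn": "play_rows", "kwargs": {"targets": "0 0 0.15 0 0 0 -1; 0 0 0.15 0 0 0 -1"}}

```text
time: 33.6
position: [0.6366, 0.1696, 0.2128]
tool_rot: [-0.266, -3.13, 0.005]
ft_force: [-4.1, -1.9, 9.5]
grip_width: 0.005
```

Request:
{"fn": "play_rows", "kwargs": {"targets": "0 0 0.22 0 0 0 -1; 0 0 0.22 0 0 0 -1"}}

```text
time: 33.85
position: [0.6366, 0.17, 0.2128]
tool_rot: [0.266, 3.13, -0.009]
ft_force: [-5.1, -3.0, 13.5]
grip_width: 0.003
```

Corner 3 is home as well: solid at 0.2128 with 13.5 N. I'll do the same check on corners 1 and 0.

Request:
{"fn": "play_rows", "kwargs": {"targets": "0 0 -0.5 0 0 0 -1; 0 0 -2 0 0.005 0 -1; 0 0 -2.5 0 0.005 0 -1; 0 0 -1 0 0 0 -1; 0 0 0 0 0 0 -1"}}

```text
time: 34.48
position: [0.6372, 0.1706, 0.277]
tool_rot: [-0.265, -3.122, 0.005]
ft_force: [0.1, 0.1, -0.9]
grip_width: 0.01
```

```bash
python3 st.py .5484 .2042 .27 80.45 4
```

```text
34.48 [0.6372 0.1706 0.277 ] [ 0.14  0.09 -0.91] [ 0.017 -0.158 -0.005] 0.8
total rotvec [-0.00412968 -0.00793831 -0.00271749] shift tool [9.31  1.823 0.764] max
2.33 0.46 0.19 -0.001 -0.002 -0.001 -1; 2.33 0.46 0.19 -0.001 -0.002 -0.001 -1; 2.33 0.46 0.18 -0.001 -0.002 -0.001 -1; 2.33 0.46 0.18 -0.001 -0.002 -0.001 -1
```

Request:
{"fn": "play_rows", "kwargs": {"targets": "1.8 0.35 0 -0.001 -0.002 0 -1; 2.6 0.5 0 -0.001 -0.002 0 -1; 2.6 0.5 0 -0.001 -0.002 0 -1; 1.4 0.27 0 0 0 0 -1; 0.5 0.1 0 0 0 0 -1; 0 0 0 0 0 0 -1; 0 0 0 0 0 0 -1"}}

```text
time: 35.35
position: [0.5509, 0.2011, 0.2739]
tool_rot: [-0.27, -3.125, 0.003]
ft_force: [1.0, 0.2, 0.6]
grip_width: 0.01
```

```bash
python3 st.py .5484 .2042 .218 80.45 4
```

```text
35.35 [0.5509 0.2011 0.2739] [1.02 0.16 0.61] [ 0.161 -0.135  0.013] 0.9
total rotvec [-0.0025434  -0.00454371 -0.0059315 ] shift tool [0.279 0.281 5.589] max
0.07 0.07 1.40 -0.001 -0.001 -0.001 -1; 0.07 0.07 1.40 -0.001 -0.001 -0.001 -1; 0.07 0.07 1.40 -0.001 -0.001 -0.001 -1; 0.07 0.07 1.40 -0.001 -0.001 -0.001 -1
```

Request:
{"fn": "play_rows", "kwargs": {"targets": "0.2 0.2 1 -0.001 -0.003 -0.004 -1; 0.08 0.08 1.6 0 -0.001 -0.002 -1; 0 0 1.5 0 0 0 -1; 0 0 0.8 0 0 0 -1; 0 0 0.4 0 0 0 -1; 0 0 0 0 0 0 -1; 0 0 0 0 0 0 -1"}}

```text
time: 36.22
position: [0.5493, 0.2036, 0.2159]
tool_rot: [-0.263, -3.128, 0.002]
ft_force: [-0.5, -0.1, 0.7]
grip_width: 0.004
```

```bash
python3 st.py .5484 .2042 .216 80.45 1
```

```text
36.23 [0.5493 0.2036 0.2159] [-0.51 -0.14  0.71] [ 0.089 -0.156  0.011] 0.3
total rotvec [-0.00133733 -0.00206696 -0.00106254] shift tool [ 0.095  0.045 -0.013] max
0.10 0.05 -0.01 -0.001 -0.002 -0.001 -1
```

Request:
{"fn": "play_rows", "kwargs": {"targets": "0.05 0.03 0.12 0 0 0 -1; 0 0 0.08 0 0 0 -1"}}

```text
time: 36.48
position: [0.5491, 0.2042, 0.2146]
tool_rot: [-0.263, -3.13, 0.001]
ft_force: [0.2, 0.4, 0.6]
grip_width: 0.005
```

Request:
{"fn": "play_rows", "kwargs": {"targets": "0 0 0.12 0 0 0 -1; 0 0 0.1 0 0 0 -1"}}

```text
time: 36.72
position: [0.5492, 0.2042, 0.2129]
tool_rot: [-0.263, -3.13, 0.001]
ft_force: [-2.7, -1.4, 7.2]
grip_width: 0.003
```

Request:
{"fn": "play_rows", "kwargs": {"targets": "0 0 0.18 0 0 0 -1; 0 0 0.18 0 0 0 -1"}}

```text
time: 36.98
position: [0.5493, 0.2048, 0.2127]
tool_rot: [0.264, 3.13, -0.006]
ft_force: [-6.0, -3.1, 14.3]
grip_width: 0.006
```

Corner 1 is home: solid at 0.2127 with 14.3 N. Last is corner 0.

Request:
{"fn": "play_rows", "kwargs": {"targets": "0 0 -0.5 0 0 0 -1; 0 0 -1.5 0 0.003 0 -1; 0 -1 -1 0 0.003 0 -1; 0 -2 0 0 0 0 -1; 0 -2.2 0 0 0 0 -1; 0 -1.8 0 0 0 0 -1; 0 -0.8 0 0 0 0 -1; 0 0 0 0 0 0 -1; 0 0 0 0 0 0 -1"}}

```text
time: 38.1
position: [0.5363, 0.1238, 0.2477]
tool_rot: [-0.265, -3.127, 0.005]
ft_force: [1.4, 0.4, -0.4]
grip_width: 0.007
```

```bash
python3 st.py .5344 .1214 .217 80.45 2
```

```text
38.1 [0.5363 0.1238 0.2477] [ 1.38  0.35 -0.38] [ 0.172 -0.152  0.014] 0.6
total rotvec [-0.00321577 -0.00282471 -0.00258754] shift tool [ 0.14  -0.261  3.071] max
0.07 -0.13 1.54 -0.002 -0.001 -0.001 -1; 0.07 -0.13 1.54 -0.002 -0.001 -0.001 -1
```

Request:
{"fn": "play_rows", "kwargs": {"targets": "0.1 -0.2 0.8 -0.002 -0.002 -0.002 -1; 0.03 -0.05 1.1 -0.001 0 0 -1; 0 0 0.7 0 0 0 -1; 0 0 0.3 0 0 0 -1; 0 0 0 0 0 0 -1; 0 0 0 0 0 0 -1"}}

```text
time: 38.85
position: [0.534, 0.1235, 0.216]
tool_rot: [-0.257, -3.129, -0.002]
ft_force: [1.1, 0.3, 1.3]
grip_width: 0.007
```

Request:
{"fn": "play_rows", "kwargs": {"targets": "0 0 0.12 0 0 0 -1; 0 0 0.1 0 0 0 -1"}}

```text
time: 39.1
position: [0.5342, 0.1235, 0.2141]
tool_rot: [-0.257, -3.13, -0.002]
ft_force: [0.8, -0.1, 0.7]
grip_width: 0.006
```

Request:
{"fn": "play_rows", "kwargs": {"targets": "0 0 0.12 0 0 0 -1; 0 0 0.1 0 0 0 -1"}}

```text
time: 39.35
position: [0.5344, 0.1236, 0.2127]
tool_rot: [-0.257, -3.13, -0.001]
ft_force: [-3.3, -1.7, 11.6]
grip_width: 0.009
```

Request:
{"fn": "play_rows", "kwargs": {"targets": "0 0 0.18 0 0 0 -1; 0 0 0.18 0 0 0 -1"}}

```text
time: 39.6
position: [0.5346, 0.1242, 0.2127]
tool_rot: [-0.257, -3.129, 0.004]
ft_force: [-5.9, -2.6, 16.2]
grip_width: 0.005
```

Request:
{"fn": "play_rows", "kwargs": {"targets": "0 0 -0.5 0 0 0 -1; 0 0 -2 0 0 0 -1; 0 0 -4 0 0 0 -1; 0 0 -5 0 0 0 -1; 0 0 -5 0 0 0 -1; 0 -3 -3 0 0 0 -1; 0 -5 0 0 0 0 -1; 0 -5 0 0 0 0 -1; 0 -5 0 0 0 0 -1; 0 -3 0 0 0 0 -1; 0 0 0 0 0 0 -1; 0 0 0 0 0 0 -1"}}

```text
time: 41.1
position: [0.5002, -0.0831, 0.4251]
tool_rot: [0.243, 3.122, -0.006]
ft_force: [0.6, 0.7, 0.7]
grip_width: -0.0
```

```bash
python3 st.py; python3 tiles.py 15;python3 -c "
from h import *
cv2.imwrite('pics/top15f.png',load('top')['pixels'])"
```

```text
41.1 [ 0.5002 -0.0831  0.4251] [0.56 0.67 0.68] [ 0.111 -0.141 -0.04 ] -0.0
(-55, -40) 0.0313
(-55, 40) 0.0317
(55, -40) 0.0321
(55, 30) 0.0312
(40, -60) 0.0312
(-40, -60) 0.0322
(40, 60) 0.0311
(-40, 60) 0.0319
```

View pics/t15.png

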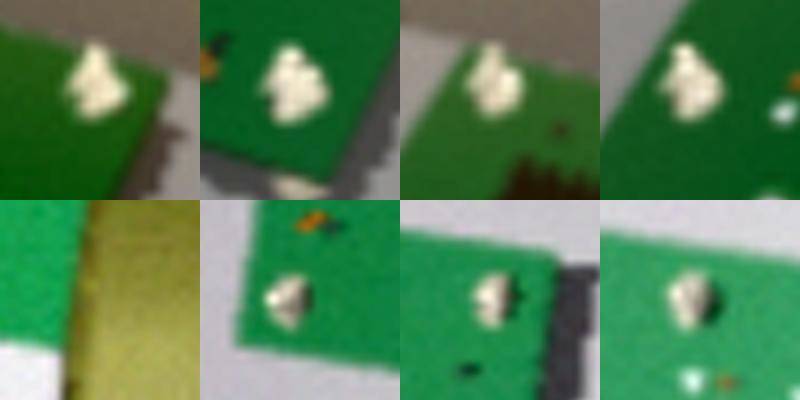

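View pics/top15f.png

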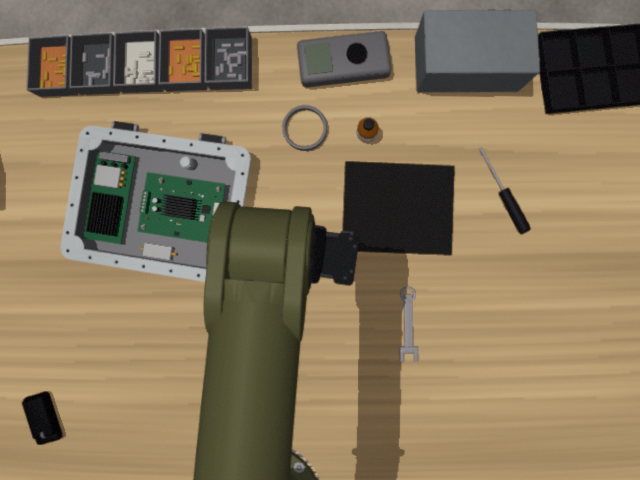

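All four corners gave the same hard stop, 0.2127–0.2128, and the barbs are spread over the board at each post. The bottle (368,127), spanner (408,323), driver (505,190), cap (188,162) and filter (157,251) are where they were. The arm is clear, so I'm handing in.

```bash
python3 -c "
from bench import ctrl
print(ctrl.close_job())"
```

```text
the job is handed in; nothing more can be done
None
```

The board is fitted: it sits down on all four supports with the barbs snapped out over it, and I handed the job in at about 41 s of the 67 s limit.

**How it went:** I gripped the heat sink, set the four holes over the support tips, and released the board on the barbs. With the fingers closed, I then pressed the -x edge home, then the +x edge.

**Last checks:**
- **Corners:** pressed one at a time, all four stopped hard at the same tool height (0.2127–0.2128 m) under 13.5–18.5 N. That is well above the 5–9 N that folds a barb.
- **Load:** the highest force I read was 18.5 N, below the 25 N limit. Force is only reported at the end of each move, so a short peak between readings would not show.
- **Camera views:** the side view shows the barbs spread above the board at every post. The depth readings put the board level to about 1 mm, which is as fine as they get.
- **Other objects:** the bottle, spanner, driver, cap and filter look unmoved in the top view, and the arm ended clear of everything.

**Disagreements:**
- **Side camera:** it put the held board up to 1 mm off in x compared with the top camera. I went by the top view, and all four holes met their tips.
- **Snap force:** the reading at which the +x edge gave way was 6.7 N, below the stated 8–16 N. I read it only between steps, so I checked each corner separately.

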